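Load the nitrogen storage case and restart its purge

ROBOT

A 6-joint arm with a two-finger parallel gripper is mounted at the origin on the work surface. World frame = base frame: x ahead of the robot, y to its left, z up, the work surface at z = 0. Lengths are in m, angles in degrees, forces in N, time in s.
With the tool pointing down it reaches from about 0.4 to 0.825 m from the base axis. Payload 7 kg.
Tool frame: the origin (TCP) lies between the finger pads; the fingertips stand 22 mm ahead of it and the grasp point (between the pads) lies 3 mm ahead of it; z points along the fingers, y is the line along which they close (so a half turn about z gives the same grasp; the last joint's range is limited). The gripper opens to 88 mm and grips with 3 to 60 N. Pads are 19 mm wide; open, the fingers measure 130 mm over their backs; the gripper's body (78 mm by 193 mm) begins 47 mm behind the grasp point.
Start: joints at [-56.488, 20.546, 0.682, 0, -70.136, -16.507], TCP at [0.197, -0.645, 0.249] pointing down, gripper open.
Joint ranges: [-176.03, 176.03], [-82.01, 121.73], [-58.28, 71.71], [-173.87, 95.51], [-174.79, -0.11], [-173.66, 173.66]. Speed limits (degrees/s): [136.94, 136.94, 172.46, 180, 180, 180].

INTERFACE

Orientations are given as [roll, pitch, yaw] about the fixed x, y, z axes, in that order (R = Rz(yaw) Ry(pitch) Rx(roll)).
In Python, from plant import ctrl gives the robot as it stands.
- The arm moves only by the tool apply_moves, never from a script. Its argument "targets" is a list of rows, each an object with "travel": the shift along the tool's x, y, z in mm, a list of three; "roll": the turn about the tool's z in degrees; "jaw": the finger opening in mm, from 0 to 87.6. In form: [{"travel": [tx, ty, tz], "roll": roll, "jaw": jaw}, ...]. A call has 1 to 10 rows; each row shifts and turns the commanded pose from where the row before left it, along the tool's axes as they then stand; what a row does not reach is not made up. A row lasts 1/10 s, in which the tool goes at most 50 mm and 8.59 degrees, less where a joint would pass 70% of its speed; a pose out of reach is approached as far as the arm can. A call with a gripper value outside its range is refused whole. The fingers move at their own pace and stop on an object; the grip force is fixed at half the most. Time passes only in rows, so rows that do not move let the fingers close. It gives the time, the measured TCP pose, the force, the opening and the grip force at its end, in the units of the state.
- ctrl.get_obs(): the state, without advancing time (a new reading comes with each control period).
- ctrl.snapshot(name): name is "side" or "top"; returns the picture (384x512x3 uint8, red, green, blue); there is no depth.
- ctrl.calibration(name): a dict with "K" (3x3 intrinsics, pixels), "dist_coeffs" ([k1, k2, p1, p2, k3] as OpenCV has them; the pictures are not rectified), "extrinsics" (4x4, takes a point from camera to world coordinates). Camera axes: x right, y down, z forward; pixel columns grow to the right and rows downward; lengths in m; the calibration is good to about 2 mm. A picture is of the moment at which its call begins. calibration takes no time and is no camera call.
- ctrl.close_job(): hands the job in; it is judged then, once.
The state is a dict: "clock": time; "joint_pos": joint angles; "qvel": joint speeds; "tau": joint torques, N m; "tool_pos": TCP position; "orientation": TCP orientation; "force": force on the tool from outside, world axes, zero at the start; "moment": the same for the moment, N m; "opening": finger opening in m; "gripper_force": force on a finger pad.
Only numpy, scipy, OpenCV 4.12 (cv2) and the standard library are available. Lean on these libraries where they do the work, as an engineer would, in place of code of your own. Each camera call takes 0.05 s, during which the arm holds its last target. There are 200 camera calls.

TASK

Shut off the nitrogen by turning the valve's lever a quarter turn to its stop square across the pipe, then put every sample carrier from the grey mat into the open storage case. Only then fold the shorter flap fully flat, fold the longer rubber-edged flap fully flat over it, and last turn the lever all the way back in line with the pipe to start the purge. Leave the keyboard, mouse and objective where they are.

Things in the scene. Friction and masses are not known exactly. Their poses are not given: they have to be found in the camera images.
- case: open-topped aluminium storage case fixed to the bench, outside 250 (its x) x 210 (y) x 60 high, walls and floor 5 thick (inside 240 x 200 x 55 deep). Origin at the centre of its underside on the bench; turned a little about the vertical. Its two lid flaps are hinged on its +y wall and -y wall and stand up, leaning outwards, at the start; the -x and +x sides have no flap
- flap_inner (a joint): angle of the shorter, plain white flap (250 x 100 x 4 mm), hinged along the top of the case's +y wall: 0 = folded down flat over the case (closed stop), 1.57 = upright, 2.2 = open stop; starts 1.6 to 1.78, leaning outwards. Stiff hinge (0.12 N m): it stays where it is left; about 2 N at its edge moves it. The flaps do not physically obstruct each other
- flap_inner_hinge (a point): middle of the shorter flap's hinge line (which runs along the case's x), at case (0, 105, 62) mm; the flap is centred on the hinge line in thickness
- flap_inner_edge (a point): middle of the shorter flap's free edge, 100 mm from its hinge
- flap_outer (a joint): angle of the longer white flap (250 x 125 x 4 mm, black rubber strip along its free edge), hinged along the top of the case's -y wall: 0 = folded down flat, 5 mm higher than the shorter flap and overlapping it by 15 mm (closed stop), 1.57 = upright, 2.2 = open stop; starts 1.6 to 1.78. Same stiff hinge (0.12 N m)
- flap_outer_hinge (a point): middle of the longer flap's hinge line (along the case's x), at case (0, -105, 67) mm
- flap_outer_edge (a point): middle of the longer flap's free edge, 125 mm from its hinge
- valve (a joint): angle of the nitrogen ball valve's lever about the vertical: 0 = lever in line with the pipe, gas on (stop); 1.57 = lever square across the pipe, gas off (stop); grows counter-clockwise seen from above. Stiff (0.15 N m), stays where it is left. Starts 0 to 0.08
- valve_hinge (a point): point on the lever's vertical axis at the lever's mid-height, 109 mm above the bench. The valve is fixed to the bench on a bracket; its pipe, 22 mm across with a 38 mm brass body at the middle, is level with its axis 58 mm above the bench and reaches 80 mm either side of the lever's axis (highest point 77 mm)
- valve_tip (a point): point 115 mm from the lever's axis, on the end face of the lever, at mid-height. The lever is a level flat bar 14 wide (17 over the rubber sleeve) and 12 high (15 over the sleeve), free on both sides and below (about 25 mm of air above the brass body)
- carrier_a: sample carrier, closed black plastic case 95 long (its x) x 40 wide (y) x 34 high (z), loose, about 0.15 kg, solid; origin at the centre of its underside, z up through its lid. Starts flat on the grey mat; may be absent
- carrier_b: sample carrier, closed black plastic case 95 long (its x) x 40 wide (y) x 34 high (z), loose, about 0.15 kg, solid; origin at the centre of its underside, z up through its lid. Starts flat on the grey mat; may be absent
- carrier_c: sample carrier, closed black plastic case 75 long (its x) x 44 wide (y) x 42 high (z), loose, about 0.15 kg, solid; origin at the centre of its underside, z up through its lid. Starts flat on the grey mat; may be absent
- carrier_d: sample carrier, closed black plastic case 75 long (its x) x 44 wide (y) x 42 high (z), loose, about 0.15 kg, solid; origin at the centre of its underside, z up through its lid. Starts flat on the grey mat; may be absent
- mat: thin grey staging mat 270 x 250 mm lying on the bench, practically without height; origin at its centre. The carriers start on it; it and the valve lie left and right of the case, either way round
- objective: bystander, not to be touched: steel microscope objective standing upright, 38 across, 62 high; origin at the centre of its underside
- mouse: bystander, not to be touched: black computer mouse 105 x 60 x 30; origin at the centre of its underside
- keyboard: bystander, not to be touched: black keyboard 130 x 360 x 19; origin at the centre of its underside
Things that resemble listed ones, but are neither listed nor needed, are in the scene too. Leave any orange or turquoise look-alike of the carrier_d alone.

How it is judged (in metres and radians):
On the way, in this order (a step that is already met when the one before it is completed fails the run):
1. the valve is shut (lever across the pipe, within about 0.1 rad of its stop) while both flaps are still open (value of joint valve above 1.47 rad and value of joint each of flap_inner, flap_outer above 1.2 rad), for 0.2 s.
2. every carrier present is inside the case, with the valve still shut and both flaps open (all of step 1 and x of carrier_a in the frame of case between -0.12 and 0.12 m and y of carrier_a in the frame of case between -0.1 and 0.1 m and z of carrier_a in the frame of case between -0.005 and 0.055 m and x of carrier_b in the frame of case between -0.12 and 0.12 m and y of carrier_b in the frame of case between -0.1 and 0.1 m and z of carrier_b in the frame of case between -0.005 and 0.055 m and x of carrier_c in the frame of case between -0.12 and 0.12 m and y of carrier_c in the frame of case between -0.1 and 0.1 m and z of carrier_c in the frame of case between -0.005 and 0.055 m and x of carrier_d in the frame of case between -0.12 and 0.12 m and y of carrier_d in the frame of case between -0.1 and 0.1 m and z of carrier_d in the frame of case between -0.005 and 0.055 m), for 0.2 s.
3. the shorter flap is folded flat (within 0.08 rad) while the longer one is still open and the valve shut (value of joint valve above 1.47 rad and value of joint flap_inner below 0.08 rad and value of joint flap_outer above 0.8 rad and x of carrier_a in the frame of case between -0.12 and 0.12 m and y of carrier_a in the frame of case between -0.1 and 0.1 m and z of carrier_a in the frame of case between -0.005 and 0.055 m and x of carrier_b in the frame of case between -0.12 and 0.12 m and y of carrier_b in the frame of case between -0.1 and 0.1 m and z of carrier_b in the frame of case between -0.005 and 0.055 m and x of carrier_c in the frame of case between -0.12 and 0.12 m and y of carrier_c in the frame of case between -0.1 and 0.1 m and z of carrier_c in the frame of case between -0.005 and 0.055 m and x of carrier_d in the frame of case between -0.12 and 0.12 m and y of carrier_d in the frame of case between -0.1 and 0.1 m and z of carrier_d in the frame of case between -0.005 and 0.055 m), for 0.2 s.
4. the longer flap is folded flat over it (within 0.08 rad), the valve still shut (value of joint valve above 1.47 rad and value of joint each of flap_inner, flap_outer below 0.08 rad and x of carrier_a in the frame of case between -0.12 and 0.12 m and y of carrier_a in the frame of case between -0.1 and 0.1 m and z of carrier_a in the frame of case between -0.005 and 0.055 m and x of carrier_b in the frame of case between -0.12 and 0.12 m and y of carrier_b in the frame of case between -0.1 and 0.1 m and z of carrier_b in the frame of case between -0.005 and 0.055 m and x of carrier_c in the frame of case between -0.12 and 0.12 m and y of carrier_c in the frame of case between -0.1 and 0.1 m and z of carrier_c in the frame of case between -0.005 and 0.055 m and x of carrier_d in the frame of case between -0.12 and 0.12 m and y of carrier_d in the frame of case between -0.1 and 0.1 m and z of carrier_d in the frame of case between -0.005 and 0.055 m), for 0.2 s.
5. the valve is open again (lever in line with the pipe, within 0.1 rad of its stop), both flaps flat (value of joint valve below 0.1 rad and value of joint each of flap_inner, flap_outer below 0.08 rad and x of carrier_a in the frame of case between -0.12 and 0.12 m and y of carrier_a in the frame of case between -0.1 and 0.1 m and z of carrier_a in the frame of case between -0.005 and 0.055 m and x of carrier_b in the frame of case between -0.12 and 0.12 m and y of carrier_b in the frame of case between -0.1 and 0.1 m and z of carrier_b in the frame of case between -0.005 and 0.055 m and x of carrier_c in the frame of case between -0.12 and 0.12 m and y of carrier_c in the frame of case between -0.1 and 0.1 m and z of carrier_c in the frame of case between -0.005 and 0.055 m and x of carrier_d in the frame of case between -0.12 and 0.12 m and y of carrier_d in the frame of case between -0.1 and 0.1 m and z of carrier_d in the frame of case between -0.005 and 0.055 m), for 0.2 s.
At the end, for the whole second after the job is handed in: Every carrier present lies inside the case (any way up) at rest, both flaps are folded flat (within 0.08 rad) and the valve's lever is back in line with its pipe (within 0.1 rad of the stop) (all of step 5 and linear speed of each of carrier_a, carrier_b, carrier_c, carrier_d below 0.03 m/s); the robot touches nothing.
It fails at once if the objective is moved more than 20 mm (distance of objective from where it was at the start of the episode above 0.02 m).
It fails at once if the mouse is moved more than 20 mm (distance of mouse from where it was at the start of the episode above 0.02 m).
It fails at once if the keyboard is moved more than 20 mm (distance of keyboard from where it was at the start of the episode above 0.02 m).
Of carrier_a, carrier_b, carrier_c, carrier_d only 2 to 4 are there at a start; the rules pass over those that are not, and their reading is None.
At some moment in a run one of carrier_a, carrier_b, carrier_c, carrier_d may be knocked a few centimetres aside while the robot is not near it.
Once in a run the grip may slacken for a moment while it holds something.
It also fails if it takes over 210 s, if anything falls off the work surface, if the arm or the gripper's body presses on something with over 40 N, if the wrist force passes 120 N, or if a joint passes its speed limit or range.

## Working session

There is one attempt and no reset: what is moved stays moved. The work goes in short steps, Python scripts to look and compute and a tool call to move; the robot and the scene stay as the last step left them, time stands still between calls to the robot, and variables do not carry over. Pictures are saved under pics/ and viewed, at most 14 in all, crops included, and the job is handed in when it is done.

Besides the shell and the picture viewer there is one more tool, called in YAML: its name, and indented under it one key for each argument. apply_moves: Moves the arm, as the interface text tells. Its arguments: {"type":"object","properties":{"targets":{"type":"array","items":{"type":"object","properties":{"travel":{"type":"array","items":{"type":"number"}},"roll":{"type":"number"},"jaw":{"type":"number"}}}}},"required":["targets"]}

```bash
mkdir -p pics; ls; python3 - <<'E'
from plant import ctrl
import cv2,numpy as np
o=ctrl.get_obs(); print(o)
for n in("side","top"):
    im=ctrl.snapshot(n); cv2.imwrite(f"pics/{n}0.png",im[:,:,::-1])
    c=ctrl.calibration(n); print(n,np.round(c["K"],1).tolist(),c["dist_coeffs"],np.round(c["extrinsics"],3).tolist())
E
```

```text
pics
{'clock': 0.0, 'joint_pos': array([-5.64876765e+01,  2.05911553e+01,  6.32112354e-01, -2.16403488e-02,
       -7.01381629e+01, -1.65077470e+01]), 'qvel': array([-0.06493838, -0.05603039, -0.02420361,  0.00862837,  0.06991427,
        0.0651632 ]), 'tau': array([ 1.10818610e-04, -5.82724214e+01,  2.93062305e+01,  6.99745148e+00,
        7.05741797e-03, -1.54878280e-04]), 'tool_pos': array([ 0.19724641, -0.64502906,  0.24760844]), 'orientation': array([ 1.79901020e+02, -8.11877431e-03, -1.63002786e+02]), 'force': array([-0.06685032,  0.03557056, -0.09547537]), 'moment': array([-0.02819951, -0.01500572,  0.02206814]), 'gripper_force': 0.0, 'opening': 0.08725617683446692}
side [[358.0, 0.0, 256.2], [0.0, 358.0, 195.2], [0.0, 0.0, 1.0]] [0.0015711 0.        0.        0.        0.       ] [[-0.76, -0.384, 0.524, 0.046], [-0.65, 0.445, -0.617, 0.685], [0.004, -0.809, -0.588, 0.687], [0.0, 0.0, 0.0, 1.0]]
top [[484.0, 0.0, 251.1], [0.0, 484.0, 193.7], [0.0, 0.0, 1.0]] [-0.20743864  0.          0.          0.          0.        ] [[-0.025, -0.982, 0.186, 0.326], [-1.0, 0.027, 0.005, 0.083], [-0.01, -0.186, -0.983, 1.511], [0.0, 0.0, 0.0, 1.0]]
```

View pics/top0.png

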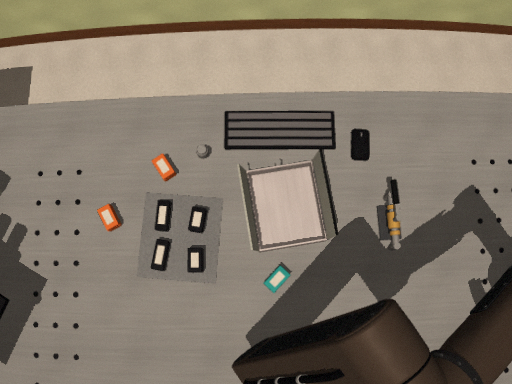

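View pics/side0.png

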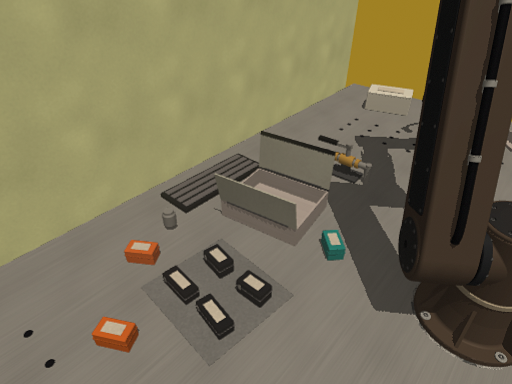

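Top view: the grey mat sits at px (180,238), with four black carriers at (163,215), (199,219), (160,254) and (196,259). The case is at (287,205) with the plain flap on the left and the rubber-edged flap on the right, so case +y ≈ world +y. The valve is at (392,205) with its lever pointing up the image (+x). The orange (164,167), (108,217) and turquoise (277,278) boxes are look-alikes to leave alone.

```bash
cat > h.py <<'E'
from plant import ctrl
import cv2,numpy as np
def ray(n,p):
    c=ctrl.calibration(n); E=np.array(c["extrinsics"])
    u=cv2.undistortPoints(np.array(p,float).reshape(-1,1,2),np.array(c["K"]),np.array(c["dist_coeffs"])).reshape(-1,2)
    d=np.c_[u,np.ones(len(u))]@E[:3,:3].T
    return E[:3,3],d/np.linalg.norm(d,axis=1,keepdims=True)
def plane(n,p,z):
    o,d=ray(n,p); return o+d*((z-o[2])/d[:,2])[:,None]
def tri(pt,ps):
    o1,d1=ray("top",pt);o2,d2=ray("side",ps);a,b=d1[0],d2[0]
    s=np.linalg.lstsq(np.c_[a,-b],o2-o1,rcond=None)[0]
    P,Q=o1+a*s[0],o2+b*s[1]; return (P+Q)/2,np.linalg.norm(P-Q)
def project(n,X):
    c=ctrl.calibration(n); E=np.linalg.inv(np.array(c["extrinsics"]))
    return cv2.projectPoints(np.array(X,float).reshape(-1,1,3),cv2.Rodrigues(E[:3,:3])[0],E[:3,3],np.array(c["K"]),np.array(c["dist_coeffs"]))[0].reshape(-1,2)
def labels(im,box,amin=15):
    """bright, unsaturated blobs (lid labels) in box x0,y0,x1,y1"""
    x0,y0,x1,y1=box; h=cv2.cvtColor(im,cv2.COLOR_RGB2HSV)
    m=((h[...,2]>165)&(h[...,1]<70)).astype(np.uint8); k=np.zeros_like(m);k[y0:y1,x0:x1]=m[y0:y1,x0:x1]
    out=[]
    for c in cv2.findContours(k,cv2.RETR_EXTERNAL,cv2.CHAIN_APPROX_NONE)[0]:
        if cv2.contourArea(c)>amin:
            M=cv2.moments(c); out.append(((M['m10']/M['m00'],M['m01']/M['m00']),cv2.minAreaRect(c)))
    return out
def go(x,y,z,yaw=None):
    """tool-axis shift (mm) and roll (deg, done first) to the world pose"""
    o=ctrl.get_obs(); p=o["tool_pos"]; a=o["orientation"][2]
    r=0 if yaw is None else (a-yaw+180)%360-180
    t=np.radians(a-r); R=np.array([[np.cos(t),np.sin(t),0],[np.sin(t),-np.cos(t),0],[0,0,-1]])
    print("roll %.1f travel"%r,np.round(R.T@(np.array([x,y,z])-p)*1000,1))
E
python3 - <<'E'
from h import *
T=cv2.imread("pics/top0.png")[:,:,::-1].copy();S=cv2.imread("pics/side0.png")[:,:,::-1].copy()
lt=labels(T,(138,192,222,284)); ls=labels(S,(145,240,292,352))
for c,r in lt: print("top",np.round(c,1),np.round(r[1],1),round(r[2]))
for c,r in ls: print("side",np.round(c,1))
for c,r in lt:
    for s,_ in ls:
        P,e=tri(c,s)
        if e<.008: print(np.round(c),np.round(s),np.round(P,4),round(e,4))
    q=plane("top",cv2.boxPoints(r),.038)[:,:2]
    rr=cv2.minAreaRect((q*1000).astype(np.float32)); print("  rect mm",np.round(rr[0],1),np.round(rr[1],1),round(rr[2],1))
a=cv2.resize(T[140:290,130:420],None,fx=2.75,fy=2.75,interpolation=cv2.INTER_CUBIC)
cv2.imwrite("pics/c1.png",a[:,:,::-1])
a=cv2.resize(S[120:250,200:390],None,fx=4,fy=4,interpolation=cv2.INTER_CUBIC)
cv2.imwrite("pics/c2.png",a[:,:,::-1])
E
```

```text
top [194.3 259.7] [13.  7.] 90
top [159.1 254.5] [ 6.7 17.8] 11
top [196.4 218.7] [ 7.4 14. ] 10
top [161.6 214.6] [ 6.5 17.7] 6
side [214.  310.8]
side [253.6 282.2]
side [179.8 279.4]
side [217.8 254.8]
[194. 260.] [254. 282.] [0.4053 0.2688 0.0399] 0.0004
  rect mm [405.8 268.3] [21.5 39.7] 89.4
[159. 255.] [214. 311.] [0.4233 0.3788 0.0313] 0.0002
  rect mm [423.5 377.4] [20.9 54.8] 78.4
[196. 219.] [218. 255.] [0.5307 0.2612 0.0397] 0.0001
  rect mm [531.2 261.5] [23.1 43.9] 79.3
[162. 215.] [180. 279.] [0.547  0.371  0.0323] 0.0009
  rect mm [546.7 370.3] [20.7 55.8] 83.9
```

View pics/c1.png

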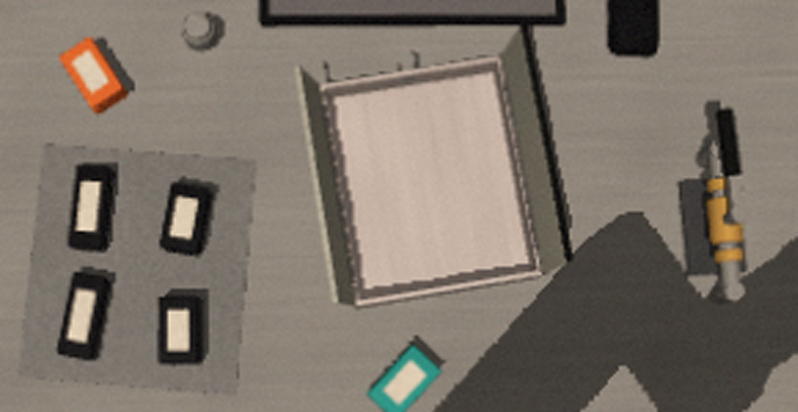

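View pics/c2.png

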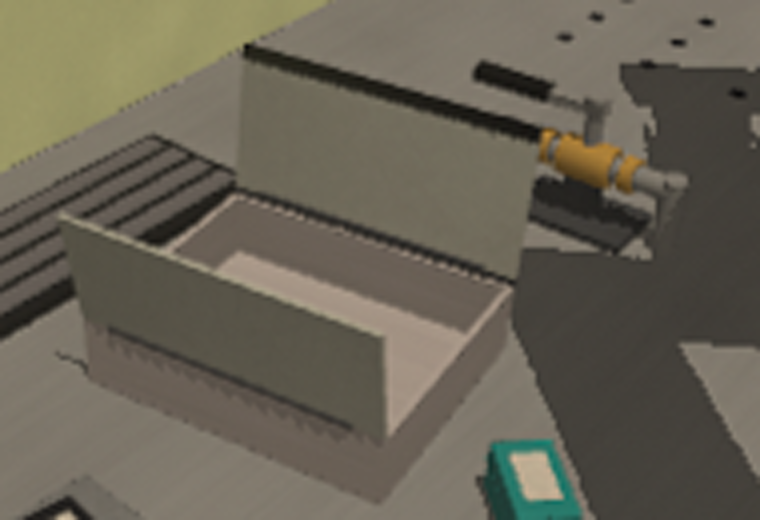

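Both views show four carriers on the mat; label heights triangulate to 40 mm (two short ones) and 32 mm (two long ones), as expected. In the top crop the lever sleeve runs from (723,110) to (735,175), and its end shows at (478,72) in the side crop. Next I measure the case and lever.

```bash
python3 - <<'E'
from h import *
t=lambda x,y:(x/2.75+130-.3,y/2.75+140-.3); s=lambda x,y:(x/4+200-.4,y/4+120-.4)
for n,a,b in [("rim -x+y",t(357,303),s(384,440)),("rim -x-y",t(541,271),s(513,287)),("rim +x-y",t(499,60),s(237,196)),
 ("inner edge -x",t(335,301),s(384,338)),("inner edge +x",t(297,67),s(62,215)),("outer edge -x",t(570,260),s(540,135)),("outer edge +x",t(529,27),s(246,47)),
 ("lever tip",t(724,109),s(477,72)),("sleeve end",t(736,175),s(548,95)),("axis top",t(712,152),s(599,103))]:
    P,e=tri(a,b); print(n,np.round(P*1000),round(e*1000,1))
T=cv2.imread("pics/top0.png"); S=cv2.imread("pics/side0.png")
g=cv2.cvtColor(T,cv2.COLOR_BGR2GRAY); k=np.zeros_like(g); k[170:215,384:405]=255
m=((g<22)*1).astype(np.uint8)*k
c=max(cv2.findContours(m,0,1)[0],key=cv2.contourArea); r=cv2.minAreaRect(c); print("sleeve top",r)
q=plane("top",cv2.boxPoints(r),.113);rr=cv2.minAreaRect((q[:,:2]*1000).astype(np.float32));print(rr)
g=cv2.cvtColor(S,cv2.COLOR_BGR2GRAY); k=np.zeros_like(g); k[130:150,315:342]=255
m=((g<40)*1).astype(np.uint8)*k
c=max(cv2.findContours(m,0,1)[0],key=cv2.contourArea); r2=cv2.minAreaRect(c); print("sleeve side",r2)
print(tri(r[0],r2[0]))
h=cv2.cvtColor(T,cv2.COLOR_BGR2HSV)
k=np.zeros_like(g);k[180:250,375:415]=1
m=((h[...,0]>10)&(h[...,0]<30)&(h[...,1]>110)).astype(np.uint8)*k
c=np.concatenate([x for x in cv2.findContours(m,0,1)[0] if len(x)>3]); r=cv2.minAreaRect(c);print("brass",r, plane("top",[r[0]],.065), [plane("top",[p],.065)[0,:2].round(3).tolist() for p in cv2.boxPoints(r)])
E
```

```text
rim -x+y [430.  70.  54.] 0.5
rim -x-y [ 457. -134.   57.] 3.0
rim +x-y [699. -98.  56.] 1.4
inner edge -x [424.  93. 155.] 2.3
inner edge +x [669. 126. 158.] 1.4
outer edge -x [ 457. -144.  184.] 0.2
outer edge +x [ 702. -114.  185.] 5.2
lever tip [ 625. -340.  103.] 1.1
sleeve end [ 553. -347.  102.] 4.1
axis top [ 542. -333.  112.] 73.5
sleeve top ((394.1199645996094, 191.33999633789062), (23.05168342590332, 4.949747562408447), 81.8698959350586)
((586.4099731445312, -337.0878601074219), (70.5118179321289, 15.499676704406738), 3.698918104171753)
sleeve side ((327.7500305175781, 139.75001525878906), (18.34120750427246, 4.110960960388184), 18.43494987487793)
(array([ 0.58724012, -0.3386363 ,  0.10757346]), np.float64(9.909446166552391e-06))
brass ((392.4615478515625, 219.3076934814453), (31.378582000732422, 11.7669677734375), 78.69007110595703) [[ 0.50832766 -0.33940787  0.065     ]] [[0.553, -0.315], [0.559, -0.352], [0.464, -0.364], [0.458, -0.327]]
```

```bash
python3 - <<'E'
from h import *
t=lambda x,y:(x/2.75+130-.3,y/2.75+140-.3); s=lambda x,y:(x/4+200-.4,y/4+120-.4)
p=plane("top",[t(712,105),t(735,292)],.062); d=p[0]-p[1]; print(p.round(3),np.degrees(np.arctan2(d[1],d[0])),np.hypot(*d[:2]), p.mean(0))
p=plane("top",[t(724,109),t(736,175)],.115); d=p[0]-p[1]; print(p.round(3),np.degrees(np.arctan2(d[1],d[0])))
print(project("top",[[.507,-.343,.109],[.507,-.343,.058]]), project("side",[[.507,-.343,.115]]), s(599,103))
# approach
a=np.radians(6); ax=np.array([.508,-.344]); P=ax+.088*np.array([np.cos(a),np.sin(a)]); print(P); go(*P,.25,-174); go(*P,.112,-174)
E
```

```text
[[ 0.639 -0.338  0.062]
 [ 0.427 -0.349  0.062]] 2.888373128008395 0.21230962374742413 [ 0.53275305 -0.34347902  0.062     ]
[[ 0.623 -0.336  0.115]
 [ 0.549 -0.343  0.115]] 5.87368249297337
[[397.69357995 217.71737056]
 [392.99729257 220.00347275]] [[349.20602856 144.50933564]] (349.35, 145.35)
[ 0.59551793 -0.3348015 ]
roll 11.0 travel [-428.5  267.    -2.3]
roll 11.0 travel [-428.5  267.   135.7]
```

apply_moves:
  targets:
    - {"travel": [0, 0, 0], "roll": 5.5, "jaw": 50}
    - {"travel": [0, 0, 0], "roll": 5.5, "jaw": 50}
    - {"travel": [-20, 12, 0], "roll": 0, "jaw": 50}
    - {"travel": [-36, 22, 0], "roll": 0, "jaw": 50}
    - {"travel": [-36, 22, 0], "roll": 0, "jaw": 50}
    - {"travel": [-36, 22, 0], "roll": 0, "jaw": 50}
    - {"travel": [-36, 22, 0], "roll": 0, "jaw": 50}
    - {"travel": [-36, 22, 0], "roll": 0, "jaw": 50}
    - {"travel": [-36, 22, 0], "roll": 0, "jaw": 50}
    - {"travel": [-36, 22, 0], "roll": 0, "jaw": 50}

```text
clock: 1.1
tool_pos: [0.4516, -0.4505, 0.2483]
orientation: [180.0, -0.0, -174.0]
force: [-0.2, -0.2, 0.6]
opening: 0.0498
gripper_force: 0.0
```

apply_moves:
  targets:
    - {"travel": [-36, 22, 0], "roll": 0, "jaw": 50}
    - {"travel": [-36, 22, 0], "roll": 0, "jaw": 50}
    - {"travel": [-36, 22, 0], "roll": 0, "jaw": 50}
    - {"travel": [-36, 22, 0], "roll": 0, "jaw": 50}
    - {"travel": [-13, 13, 0], "roll": 0, "jaw": 50}
    - {"travel": [0, 0, 0], "roll": 0, "jaw": 50}
    - {"travel": [0, 0, 0], "roll": 0, "jaw": 50}

```text
clock: 1.8
tool_pos: [0.5958, -0.3348, 0.2481]
orientation: [180.0, -0.1, -174.0]
force: [-0.4, -0.5, 0.0]
opening: 0.0502
gripper_force: 0.0
```

```bash
python3 - <<'E'
from h import *
go(.5955,-.336,.25,-174);o=ctrl.get_obs();print(o["joint_pos"].round(1),o["tool_pos"],o["orientation"])
im=ctrl.snapshot("top");cv2.imwrite("pics/t1.png",cv2.resize(im[130:300,300:500],None,fx=3.5,fy=3.5)[:,:,::-1])
E
```

```text
roll 0.0 travel [ 0.4 -1.1 -1.9]
[-13.   21.4   1.9  -0.  -70.5 -70.9] [ 0.59575729 -0.33483865  0.24806809] [ 1.79978159e+02 -5.82530625e-02 -1.73952760e+02]
```

View pics/t1.png

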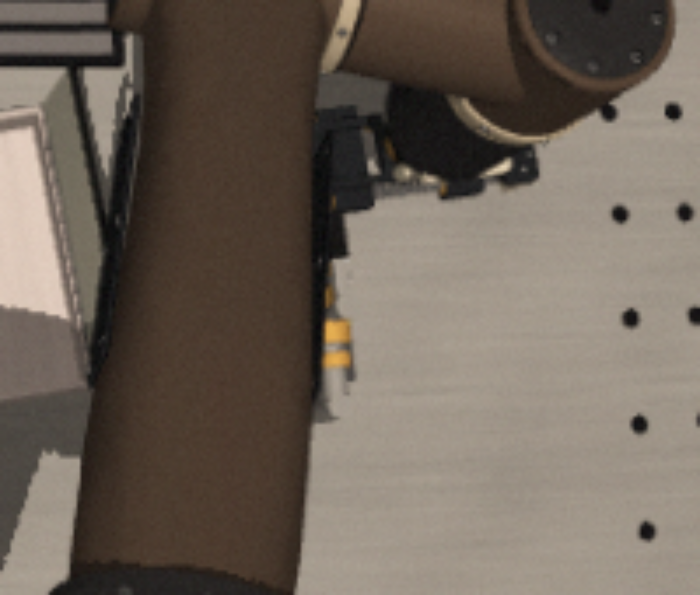

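The arm covers the lever; its sleeve and brass body show just under the forearm at crop (335,240)-(335,345). The commanded position agrees with the measurement, so I descend to straddle the lever.

apply_moves:
  targets:
    - {"travel": [0, 0, 25], "roll": 0, "jaw": 50}
    - {"travel": [0, 0, 30], "roll": 0, "jaw": 50}
    - {"travel": [0, 0, 30], "roll": 0, "jaw": 50}
    - {"travel": [0, 0, 25], "roll": 0, "jaw": 50}
    - {"travel": [0, 0, 15], "roll": 0, "jaw": 50}
    - {"travel": [0, 0, 10], "roll": 0, "jaw": 50}
    - {"travel": [0, 0, 0], "roll": 0, "jaw": 28}
    - {"travel": [0, 0, 0], "roll": 0, "jaw": 28}
    - {"travel": [0, 0, 0], "roll": 0, "jaw": 28}
    - {"travel": [0, 0, 0], "roll": 0, "jaw": 28}

```text
clock: 2.85
tool_pos: [0.5967, -0.3352, 0.1148]
orientation: [-180.0, 0.1, -174.0]
force: [-0.5, -0.5, 0.0]
opening: 0.0293
gripper_force: 0.0
```

apply_moves:
  targets:
    - {"travel": [0.9, 12.3, 0], "roll": -8, "jaw": 28}
    - {"travel": [0.9, 12.3, 0], "roll": -8, "jaw": 28}
    - {"travel": [0.9, 12.3, 0], "roll": -8, "jaw": 28}
    - {"travel": [0.9, 12.3, 0], "roll": -8, "jaw": 28}
    - {"travel": [0, 0, 0], "roll": 0, "jaw": 28}

```text
clock: 3.35
tool_pos: [0.5778, -0.2891, 0.1146]
orientation: [-179.9, 0.1, -141.8]
force: [-0.5, -1.3, 0.5]
opening: 0.0284
gripper_force: 0.0
```

```bash
python3 - <<'E'
from h import *
o=ctrl.get_obs();print(o["tool_pos"],o["orientation"],o["force"])
a=np.radians(38);print(.508+.0887*np.cos(a),-.344+.0887*np.sin(a))
E
```

```text
[ 0.57777595 -0.28912245  0.11460937] [-1.79942049e+02  5.68393018e-02 -1.41815777e+02] [-0.4820978  -1.27033144  0.45067947]
0.5778965538449162 -0.2893908271386141
```

apply_moves:
  targets:
    - {"travel": [0.9, 12.3, 0], "roll": -8, "jaw": 28}
    - {"travel": [0.9, 12.3, 0], "roll": -8, "jaw": 28}
    - {"travel": [0.9, 12.3, 0], "roll": -8, "jaw": 28}
    - {"travel": [0.9, 12.3, 0], "roll": -8, "jaw": 28}
    - {"travel": [0.9, 12.3, 0], "roll": -8, "jaw": 28}
    - {"travel": [0.9, 12.3, 0], "roll": -8, "jaw": 28}
    - {"travel": [0, 0, 0], "roll": 0, "jaw": 28}

```text
clock: 4.05
tool_pos: [0.5138, -0.2565, 0.1143]
orientation: [-179.9, 0.0, -94.1]
force: [0.9, 0.5, 0.5]
opening: 0.028
gripper_force: 0.0
```

apply_moves:
  targets:
    - {"travel": [0.5, 6, 0], "roll": -4, "jaw": 28}
    - {"travel": [0.5, 6, 0], "roll": -4, "jaw": 28}
    - {"travel": [0, 3, 0], "roll": 0, "jaw": 28}
    - {"travel": [0, 0, 0], "roll": 0, "jaw": 28}

```text
clock: 4.45
tool_pos: [0.4996, -0.2575, 0.1139]
orientation: [-180.0, -0.0, -86.3]
force: [0.6, 0.5, 0.2]
opening: 0.0279
gripper_force: 0.4
```

apply_moves:
  targets:
    - {"travel": [0, 3, 0], "roll": 0, "jaw": 28}
    - {"travel": [0, 3, 0], "roll": 0, "jaw": 28}
    - {"travel": [0, 0, 0], "roll": 0, "jaw": 28}

```text
clock: 4.75
tool_pos: [0.4965, -0.2576, 0.114]
orientation: [-179.6, -0.1, -86.1]
force: [11.5, 1.6, -6.3]
opening: 0.0281
gripper_force: 5.6
```

apply_moves:
  targets:
    - {"travel": [0, 2, 0], "roll": 0, "jaw": 28}
    - {"travel": [0, 2, 0], "roll": 0, "jaw": 28}
    - {"travel": [0, 0, 0], "roll": 0, "jaw": 28}

```text
clock: 5.05
tool_pos: [0.4961, -0.2577, 0.1144]
orientation: [-179.3, -0.1, -86.1]
force: [21.7, 1.6, -14.6]
opening: 0.0282
gripper_force: 10.9
```

The stop is reached (21 N). I back off and lift.

apply_moves:
  targets:
    - {"travel": [0, -8, 0], "roll": 0, "jaw": 28}
    - {"travel": [0, -2.5, 0], "roll": 0, "jaw": 50}
    - {"travel": [0, 0, 0], "roll": 0, "jaw": 50}
    - {"travel": [0, 0, 0], "roll": 0, "jaw": 50}
    - {"travel": [0, 0, -20], "roll": 0, "jaw": 50}
    - {"travel": [0, 0, -35], "roll": 0, "jaw": 50}
    - {"travel": [0, 0, -40], "roll": 0, "jaw": 50}
    - {"travel": [0, 0, -30], "roll": 0, "jaw": 75}
    - {"travel": [0, 0, -10], "roll": 0, "jaw": 75}
    - {"travel": [0, 0, 0], "roll": 0, "jaw": 75}

```text
clock: 6.05
tool_pos: [0.4997, -0.2574, 0.2502]
orientation: [-179.8, -0.0, -86.0]
force: [-0.2, -0.4, -0.6]
opening: 0.069
gripper_force: 0.0
```

```bash
python3 - <<'E'
from h import *
im=ctrl.snapshot("side");cv2.imwrite("pics/s1.png",im[:,:,::-1])
o=ctrl.get_obs();print(o["tool_pos"],o["orientation"],o["joint_pos"].round(1))
c,r=None,None
for c,r in labels(im,(145,230,292,352)): print(np.round(c,1),plane("side",[c],.038).round(4))
go(.531,.261,.25,-190.7)
E
```

```text
[ 0.499063   -0.2570832   0.24846288] [-1.79970357e+02  1.93869406e-02 -8.60335550e+01] [ -7.3   9.9 -13.9  -0.  -66.2  11.3]
[214.  310.7] [[0.4197 0.3817 0.038 ]]
[253.6 282.1] [[0.4065 0.2677 0.038 ]]
[179.8 279.3] [[0.5424 0.3734 0.038 ]]
[217.8 254.8] [[0.532  0.2601 0.038 ]]
roll 104.7 travel [ 64.8 515.   -1.5]
```

View pics/s1.png

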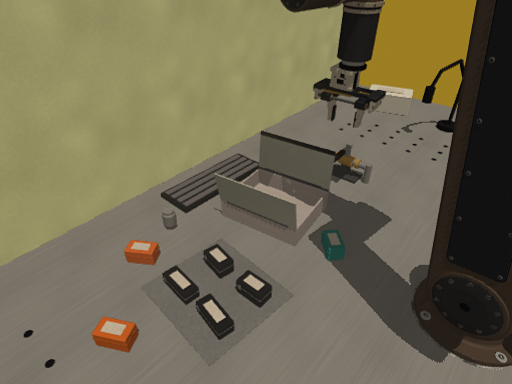

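The lever has been swung across towards the case, both flaps still stand, and the four carriers are unmoved. Next I fetch the short carrier at (0.531, 0.261).

```bash
cat >> h.py <<'E'
def carriers():
    T=ctrl.snapshot("top");S=ctrl.snapshot("side");ls=labels(S,(100,225,330,370))
    for c,r in labels(T,(115,170,235,310)):
        best=min([tri(c,s) for s,_ in ls]+[(np.zeros(3),9)],key=lambda q:q[1])
        q=plane("top",cv2.boxPoints(r),.038)[:,:2]; e=[q[1]-q[0],q[2]-q[1]]; e=max(e,key=np.linalg.norm)
        a=(np.degrees(np.arctan2(e[1],e[0]))+90)%180-90
        print("carrier",plane("top",[c],.038)[0].round(4),"tri",best[0].round(4),round(best[1],4),"ang %.1f len %.0f"%(a,1000*np.linalg.norm(e)))
def case(x,y,C=(.565,-.014),yaw=8):
    a=np.radians(yaw); return C[0]+x*np.cos(a)-y*np.sin(a), C[1]+x*np.sin(a)+y*np.cos(a)
E
python3 - <<'E'
from h import *
go(.531,.261,.25,-10.7)
E
```

```text
roll -75.3 travel [ -64.8 -515.    -1.5]
```

apply_moves:
  targets:
    - {"travel": [0, 0, 0], "roll": -7.5, "jaw": 75}
    - {"travel": [0, 0, 0], "roll": -7.5, "jaw": 75}
    - {"travel": [0, 0, 0], "roll": -7.5, "jaw": 75}
    - {"travel": [0, 0, 0], "roll": -7.5, "jaw": 75}
    - {"travel": [0, 0, 0], "roll": -7.5, "jaw": 75}
    - {"travel": [0, 0, 0], "roll": -7.5, "jaw": 75}
    - {"travel": [0, 0, 0], "roll": -7.5, "jaw": 75}
    - {"travel": [0, 0, 0], "roll": -7.5, "jaw": 75}
    - {"travel": [0, 0, 0], "roll": -7.5, "jaw": 75}
    - {"travel": [0, 0, 0], "roll": -7.5, "jaw": 75}

```text
clock: 7.1
tool_pos: [0.4984, -0.2569, 0.2462]
orientation: [-180.0, 0.2, -10.7]
force: [-0.2, 0.3, -0.2]
opening: 0.075
gripper_force: 0.0
```

apply_moves:
  targets:
    - {"travel": [-3, -20, 0], "roll": 0, "jaw": 75}
    - {"travel": [-5, -40, 0], "roll": 0, "jaw": 75}
    - {"travel": [-5, -40, 0], "roll": 0, "jaw": 75}
    - {"travel": [-5, -40, 0], "roll": 0, "jaw": 75}
    - {"travel": [-5, -40, 0], "roll": 0, "jaw": 75}
    - {"travel": [-5, -40, 0], "roll": 0, "jaw": 75}
    - {"travel": [-5, -40, 0], "roll": 0, "jaw": 75}
    - {"travel": [-5, -40, 0], "roll": 0, "jaw": 75}
    - {"travel": [-5, -40, 0], "roll": 0, "jaw": 75}
    - {"travel": [-5, -40, 0], "roll": 0, "jaw": 75}

```text
clock: 8.1
tool_pos: [0.5238, 0.1262, 0.2465]
orientation: [179.9, 0.1, -11.0]
force: [0.2, -0.1, 0.8]
opening: 0.0746
gripper_force: 0.0
```

apply_moves:
  targets:
    - {"travel": [-5, -40, 0], "roll": 0, "jaw": 75}
    - {"travel": [-5, -40, 0], "roll": 0, "jaw": 75}
    - {"travel": [-7, -40, 0], "roll": 0, "jaw": 75}
    - {"travel": [0, -15, 0], "roll": 0, "jaw": 75}
    - {"travel": [0, 0, 0], "roll": 0, "jaw": 75}
    - {"travel": [0, 0, 0], "roll": 0, "jaw": 75}

```text
clock: 8.7
tool_pos: [0.5333, 0.2601, 0.2469]
orientation: [179.9, 0.1, -11.0]
force: [0.4, 0.2, -0.8]
opening: 0.0752
gripper_force: 0.0
```

```bash
python3 - <<'E'
from h import *
carriers(); go(.531,.261,.03,-10.7); print(ctrl.get_obs()["joint_pos"].round(1))
E
```

```text
carrier [0.2911 0.165  0.038 ] tri [0.3503 0.2148 0.0313] 0.1546 ang 88.8 len 45
carrier [0.4048 0.2684 0.038 ] tri [0.4053 0.2685 0.0397] 0.0012 ang -0.6 len 43
carrier [0.423  0.3774 0.038 ] tri [0.4235 0.3787 0.0315] 0.0002 ang -10.8 len 55
carrier [0.5297 0.3747 0.038 ] tri [0.532  0.3767 0.0405] 0.007 ang 0.4 len 25
roll -0.4 travel [ -2.9  -1.  217.9]
[ 44.8  13.  -10.   -0.  -67.1  34.2]
```

apply_moves:
  targets:
    - {"travel": [-2.5, -1, 20], "roll": 0, "jaw": 75}
    - {"travel": [0, 0, 35], "roll": 0, "jaw": 75}
    - {"travel": [0, 0, 35], "roll": 0, "jaw": 75}
    - {"travel": [0, 0, 35], "roll": 0, "jaw": 75}
    - {"travel": [0, 0, 35], "roll": 0, "jaw": 75}
    - {"travel": [0, 0, 30], "roll": 0, "jaw": 75}
    - {"travel": [0, 0, 16], "roll": 0, "jaw": 75}
    - {"travel": [0, 0, 8], "roll": 0, "jaw": 75}
    - {"travel": [0, 0, 2], "roll": 0, "jaw": 75}
    - {"travel": [0, 0, 0], "roll": 0, "jaw": 75}

```text
clock: 9.8
tool_pos: [0.5322, 0.2621, 0.0332]
orientation: [-180.0, -0.0, -11.0]
force: [-0.2, 0.7, 0.5]
opening: 0.0746
gripper_force: 0.0
```

apply_moves:
  targets:
    - {"travel": [0, 0, 0], "roll": 0, "jaw": 30}
    - {"travel": [0, 0, 0], "roll": 0, "jaw": 30}
    - {"travel": [0, 0, 0], "roll": 0, "jaw": 30}
    - {"travel": [0, 0, 0], "roll": 0, "jaw": 30}
    - {"travel": [0, 0, 0], "roll": 0, "jaw": 30}
    - {"travel": [0, 0, 0], "roll": 0, "jaw": 30}

```text
clock: 10.4
tool_pos: [0.5317, 0.2622, 0.0328]
orientation: [180.0, -0.0, -11.0]
force: [-0.3, -0.1, 5.2]
opening: 0.0441
gripper_force: 30.0
```

apply_moves:
  targets:
    - {"travel": [0, 0, -15], "roll": 0, "jaw": 30}
    - {"travel": [0, 0, -30], "roll": 0, "jaw": 30}
    - {"travel": [0, 0, -35], "roll": 0, "jaw": 30}
    - {"travel": [0, 0, -35], "roll": 0, "jaw": 30}
    - {"travel": [0, 0, -35], "roll": 0, "jaw": 30}
    - {"travel": [0, 0, -35], "roll": 0, "jaw": 30}
    - {"travel": [0, 0, -25], "roll": 0, "jaw": 30}
    - {"travel": [0, 0, -10], "roll": 0, "jaw": 30}
    - {"travel": [0, 0, 0], "roll": 0, "jaw": 30}

```text
clock: 11.3
tool_pos: [0.532, 0.2626, 0.2534]
orientation: [-179.9, -0.1, -11.0]
force: [0.5, -0.6, -1.2]
opening: 0.0438
gripper_force: 30.0
```

```bash
python3 - <<'E'
from h import *
print(case(58,-52) if 0 else case(.058,-.052),case(.058,.045),case(-.058,-.052),case(-.058,.045)); go(*case(.058,-.052),.25,-82)
E
```

```text
(np.float64(0.6296725492369345), np.float64(-0.05742189971887786)) (np.float64(0.6161727584438081), np.float64(0.038634102949054464)) (np.float64(0.5148014532629123), np.float64(-0.07356597943024545)) (np.float64(0.5013016624697859), np.float64(0.022490023237686868))
roll 71.0 travel [330.5 -52.2   3.4]
```

apply_moves:
  targets:
    - {"travel": [0, 0, 0], "roll": 7.1, "jaw": 30}
    - {"travel": [0, 0, 0], "roll": 7.1, "jaw": 30}
    - {"travel": [0, 0, 0], "roll": 7.1, "jaw": 30}
    - {"travel": [0, 0, 0], "roll": 7.1, "jaw": 30}
    - {"travel": [0, 0, 0], "roll": 7.1, "jaw": 30}
    - {"travel": [0, 0, 0], "roll": 7.1, "jaw": 30}
    - {"travel": [0, 0, 0], "roll": 7.1, "jaw": 30}
    - {"travel": [0, 0, 0], "roll": 7.1, "jaw": 30}
    - {"travel": [0, 0, 0], "roll": 7.1, "jaw": 30}
    - {"travel": [0, 0, 0], "roll": 7.1, "jaw": 30}

```text
clock: 12.3
tool_pos: [0.5309, 0.2618, 0.2498]
orientation: [179.8, -0.1, -82.3]
force: [-0.4, -1.0, -1.1]
opening: 0.0441
gripper_force: 30.0
```

apply_moves:
  targets:
    - {"travel": [18, -3, 0], "roll": 0, "jaw": 30}
    - {"travel": [35, -6, 0], "roll": 0, "jaw": 30}
    - {"travel": [40, -6, 0], "roll": 0, "jaw": 30}
    - {"travel": [40, -6, 0], "roll": 0, "jaw": 30}
    - {"travel": [40, -6, 0], "roll": 0, "jaw": 30}
    - {"travel": [40, -6, 0], "roll": 0, "jaw": 30}
    - {"travel": [40, -6, 0], "roll": 0, "jaw": 30}
    - {"travel": [40, -6, 0], "roll": 0, "jaw": 30}
    - {"travel": [27, -5, 0], "roll": 0, "jaw": 30}
    - {"travel": [10, -2, 0], "roll": 0, "jaw": 30}

```text
clock: 13.3
tool_pos: [0.6287, -0.0605, 0.2503]
orientation: [179.8, -0.0, -82.0]
force: [-0.9, -0.7, -1.2]
opening: 0.0438
gripper_force: 30.0
```

apply_moves:
  targets:
    - {"travel": [0, 0, 0], "roll": 0, "jaw": 30}
    - {"travel": [0, 0, 0], "roll": 0, "jaw": 30}

```text
clock: 13.5
tool_pos: [0.6286, -0.0573, 0.2514]
orientation: [179.9, 0.0, -82.0]
force: [-0.3, 0.5, -1.7]
opening: 0.0442
gripper_force: 30.0
```

```bash
python3 - <<'E'
from h import *
go(*case(.058,-.052),.039,-82)
im=ctrl.snapshot("top");im2=ctrl.snapshot("side");cv2.imwrite("pics/v1.png",np.hstack([cv2.resize(im[130:290,200:350],(375,400)),cv2.resize(im2[60:260,180:380],(400,400))])[:,:,::-1])
E
```

```text
roll 0.0 travel [  0.3  -1.  212.4]
```

View pics/v1.png

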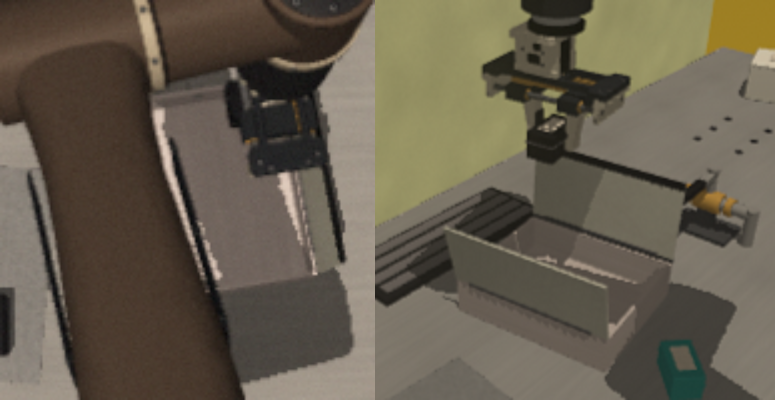

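Carrier is held above the case at side-crop (547,135), and the lever shows across the pipe at (695,190). I descend and release it.

apply_moves:
  targets:
    - {"travel": [0, -1, 20], "roll": 0, "jaw": 30}
    - {"travel": [0, 0, 35], "roll": 0, "jaw": 30}
    - {"travel": [0, 0, 35], "roll": 0, "jaw": 30}
    - {"travel": [0, 0, 35], "roll": 0, "jaw": 30}
    - {"travel": [0, 0, 30], "roll": 0, "jaw": 30}
    - {"travel": [0, 0, 25], "roll": 0, "jaw": 30}
    - {"travel": [0, 0, 15], "roll": 0, "jaw": 30}
    - {"travel": [0, 0, 10], "roll": 0, "jaw": 30}
    - {"travel": [0, 0, 6], "roll": 0, "jaw": 30}
    - {"travel": [0, 0, 0], "roll": 0, "jaw": 30}

```text
clock: 14.6
tool_pos: [0.63, -0.0566, 0.0413]
orientation: [180.0, -0.0, -81.9]
force: [-0.4, -0.4, -1.8]
opening: 0.0443
gripper_force: 30.0
```

apply_moves:
  targets:
    - {"travel": [0, 0, 0], "roll": 0, "jaw": 62}
    - {"travel": [0, 0, 0], "roll": 0, "jaw": 62}
    - {"travel": [0, 0, 0], "roll": 0, "jaw": 62}
    - {"travel": [0, 0, -10], "roll": 0, "jaw": 62}
    - {"travel": [0, 0, -30], "roll": 0, "jaw": 62}
    - {"travel": [0, 0, -35], "roll": 0, "jaw": 62}
    - {"travel": [0, 0, -40], "roll": 0, "jaw": 62}
    - {"travel": [0, 0, -40], "roll": 0, "jaw": 75}
    - {"travel": [0, 0, -40], "roll": 0, "jaw": 75}
    - {"travel": [0, 0, -15], "roll": 0, "jaw": 75}

```text
clock: 15.6
tool_pos: [0.6317, -0.0574, 0.2579]
orientation: [-179.6, -0.0, -82.0]
force: [0.4, 0.2, 0.8]
opening: 0.0743
gripper_force: 0.0
```

```bash
python3 - <<'E'
from h import *
carriers(); go(.405,.2685,.25,-.6)
E
```

```text
carrier [0.4055 0.2682 0.038 ] tri [0.4057 0.2682 0.0391] 0.0006 ang -0.6 len 43
carrier [0.4233 0.3773 0.038 ] tri [0.4237 0.3786 0.0312] 0.0002 ang -11.5 len 56
carrier [0.5463 0.37   0.038 ] tri [0.547  0.3709 0.0324] 0.0006 ang 0.3 len 53
roll -81.4 travel [-229.9 -323.4    6.4]
```

apply_moves:
  targets:
    - {"travel": [0, 0, 0], "roll": -8.1, "jaw": 75}
    - {"travel": [0, 0, 0], "roll": -8.1, "jaw": 75}
    - {"travel": [0, 0, 0], "roll": -8.1, "jaw": 75}
    - {"travel": [0, 0, 0], "roll": -8.1, "jaw": 75}
    - {"travel": [0, 0, 0], "roll": -8.1, "jaw": 75}
    - {"travel": [0, 0, 0], "roll": -8.1, "jaw": 75}
    - {"travel": [0, 0, 0], "roll": -8.1, "jaw": 75}
    - {"travel": [0, 0, 0], "roll": -8.1, "jaw": 75}
    - {"travel": [0, 0, 0], "roll": -8.1, "jaw": 75}
    - {"travel": [0, 0, 0], "roll": -8.1, "jaw": 75}

```text
clock: 16.7
tool_pos: [0.6296, -0.0572, 0.2511]
orientation: [180.0, 0.1, -0.7]
force: [-0.7, -0.6, 0.1]
opening: 0.0748
gripper_force: 0.0
```

apply_moves:
  targets:
    - {"travel": [-15, -20, 0], "roll": 0, "jaw": 75}
    - {"travel": [-25, -35, 0], "roll": 0, "jaw": 75}
    - {"travel": [-25, -35, 0], "roll": 0, "jaw": 75}
    - {"travel": [-25, -35, 0], "roll": 0, "jaw": 75}
    - {"travel": [-25, -35, 0], "roll": 0, "jaw": 75}
    - {"travel": [-25, -35, 0], "roll": 0, "jaw": 75}
    - {"travel": [-25, -35, 0], "roll": 0, "jaw": 75}
    - {"travel": [-25, -35, 0], "roll": 0, "jaw": 75}
    - {"travel": [-25, -35, 0], "roll": 0, "jaw": 75}
    - {"travel": [-15, -23, 0], "roll": 0, "jaw": 75}

```text
clock: 17.7
tool_pos: [0.4039, 0.2711, 0.2515]
orientation: [-180.0, 0.0, -0.9]
force: [0.6, -0.1, -0.7]
opening: 0.075
gripper_force: 0.0
```

apply_moves:
  targets:
    - {"travel": [0, 0, 0], "roll": 0, "jaw": 75}
    - {"travel": [0, 0, 0], "roll": 0, "jaw": 75}

```text
clock: 17.9
tool_pos: [0.4051, 0.2699, 0.2513]
orientation: [180.0, 0.0, -0.9]
force: [-0.2, -0.3, -0.6]
opening: 0.0751
gripper_force: 0.0
```

```bash
python3 - <<'E'
from h import *
go(.4055,.2682,.033,-.6); carriers()
E
```

```text
roll -0.3 travel [  0.4   1.7 218.3]
carrier [0.5577 0.3687 0.038 ] tri [0.5569 0.3688 0.0238] 0.0079 ang 0.3 len 35
```

apply_moves:
  targets:
    - {"travel": [0, 1.5, 20], "roll": 0, "jaw": 75}
    - {"travel": [0, 0, 35], "roll": 0, "jaw": 75}
    - {"travel": [0, 0, 35], "roll": 0, "jaw": 75}
    - {"travel": [0, 0, 35], "roll": 0, "jaw": 75}
    - {"travel": [0, 0, 35], "roll": 0, "jaw": 75}
    - {"travel": [0, 0, 30], "roll": 0, "jaw": 75}
    - {"travel": [0, 0, 16], "roll": 0, "jaw": 75}
    - {"travel": [0, 0, 8], "roll": 0, "jaw": 75}
    - {"travel": [0, 0, 4], "roll": 0, "jaw": 75}
    - {"travel": [0, 0, 0], "roll": 0, "jaw": 75}

```text
clock: 19.0
tool_pos: [0.4062, 0.2681, 0.0337]
orientation: [-180.0, -0.0, -1.0]
force: [-0.1, -0.4, -0.3]
opening: 0.0747
gripper_force: 0.0
```

apply_moves:
  targets:
    - {"travel": [0, 0, 0], "roll": 0, "jaw": 30}
    - {"travel": [0, 0, 0], "roll": 0, "jaw": 30}
    - {"travel": [0, 0, 0], "roll": 0, "jaw": 30}
    - {"travel": [0, 0, 0], "roll": 0, "jaw": 30}
    - {"travel": [0, 0, 0], "roll": 0, "jaw": 30}
    - {"travel": [0, 0, 0], "roll": 0, "jaw": 30}

```text
clock: 19.6
tool_pos: [0.4059, 0.2685, 0.0339]
orientation: [-180.0, -0.0, -1.0]
force: [-1.9, -0.2, 4.8]
opening: 0.0438
gripper_force: 30.0
```

apply_moves:
  targets:
    - {"travel": [0, 0, -15], "roll": 0, "jaw": 30}
    - {"travel": [0, 0, -30], "roll": 0, "jaw": 30}
    - {"travel": [0, 0, -35], "roll": 0, "jaw": 30}
    - {"travel": [0, 0, -35], "roll": 0, "jaw": 30}
    - {"travel": [0, 0, -35], "roll": 0, "jaw": 30}
    - {"travel": [0, 0, -35], "roll": 0, "jaw": 30}
    - {"travel": [0, 0, -25], "roll": 0, "jaw": 30}
    - {"travel": [0, 0, -10], "roll": 0, "jaw": 30}
    - {"travel": [0, 0, 0], "roll": 0, "jaw": 30}

```text
clock: 20.5
tool_pos: [0.4059, 0.2687, 0.2543]
orientation: [-179.9, -0.1, -1.0]
force: [-0.8, -0.4, -2.0]
opening: 0.0442
gripper_force: 30.0
```

```bash
python3 - <<'E'
from h import *
go(*case(-.058,-.052),.25,-82)
E
```

```text
roll 81.0 travel [354.1 -60.2   4.3]
```

apply_moves:
  targets:
    - {"travel": [0, 0, 0], "roll": 8.1, "jaw": 30}
    - {"travel": [0, 0, 0], "roll": 8.1, "jaw": 30}
    - {"travel": [0, 0, 0], "roll": 8.1, "jaw": 30}
    - {"travel": [0, 0, 0], "roll": 8.1, "jaw": 30}
    - {"travel": [0, 0, 0], "roll": 8.1, "jaw": 30}
    - {"travel": [0, 0, 0], "roll": 8.1, "jaw": 30}
    - {"travel": [0, 0, 0], "roll": 8.1, "jaw": 30}
    - {"travel": [0, 0, 0], "roll": 8.1, "jaw": 30}
    - {"travel": [0, 0, 0], "roll": 8.1, "jaw": 30}
    - {"travel": [0, 0, 0], "roll": 8.1, "jaw": 30}

```text
clock: 21.5
tool_pos: [0.405, 0.2676, 0.2511]
orientation: [179.8, -0.1, -82.3]
force: [0.2, -0.1, -2.2]
opening: 0.0436
gripper_force: 29.9
```

apply_moves:
  targets:
    - {"travel": [20, -4, 0], "roll": 0, "jaw": 30}
    - {"travel": [40, -7, 0], "roll": 0, "jaw": 30}
    - {"travel": [40, -7, 0], "roll": 0, "jaw": 30}
    - {"travel": [40, -7, 0], "roll": 0, "jaw": 30}
    - {"travel": [40, -7, 0], "roll": 0, "jaw": 30}
    - {"travel": [40, -7, 0], "roll": 0, "jaw": 30}
    - {"travel": [40, -7, 0], "roll": 0, "jaw": 30}
    - {"travel": [40, -6, 0], "roll": 0, "jaw": 30}
    - {"travel": [36, -5, 0], "roll": 0, "jaw": 30}
    - {"travel": [18, -3, 0], "roll": 0, "jaw": 30}

```text
clock: 22.5
tool_pos: [0.5138, -0.0764, 0.2509]
orientation: [179.8, 0.0, -82.1]
force: [0.2, 0.3, -1.3]
opening: 0.044
gripper_force: 30.0
```

apply_moves:
  targets:
    - {"travel": [0, 0, 0], "roll": 0, "jaw": 30}
    - {"travel": [0, 0, 0], "roll": 0, "jaw": 30}

```text
clock: 22.7
tool_pos: [0.5136, -0.0742, 0.2515]
orientation: [179.8, 0.0, -82.1]
force: [-0.2, 0.3, -1.5]
opening: 0.0437
gripper_force: 30.0
```

```bash
python3 - <<'E'
from h import *
go(*case(-.058,-.052),.041,-82)
E
```

```text
roll -0.1 travel [ -0.5  -1.2 210.5]
```

apply_moves:
  targets:
    - {"travel": [0, -1, 20], "roll": 0, "jaw": 30}
    - {"travel": [0, 0, 35], "roll": 0, "jaw": 30}
    - {"travel": [0, 0, 35], "roll": 0, "jaw": 30}
    - {"travel": [0, 0, 35], "roll": 0, "jaw": 30}
    - {"travel": [0, 0, 30], "roll": 0, "jaw": 30}
    - {"travel": [0, 0, 25], "roll": 0, "jaw": 30}
    - {"travel": [0, 0, 15], "roll": 0, "jaw": 30}
    - {"travel": [0, 0, 10], "roll": 0, "jaw": 30}
    - {"travel": [0, 0, 6], "roll": 0, "jaw": 30}
    - {"travel": [0, 0, 0], "roll": 0, "jaw": 30}

```text
clock: 23.7
tool_pos: [0.5151, -0.0734, 0.0421]
orientation: [179.9, -0.0, -82.0]
force: [-1.1, -0.7, -0.5]
opening: 0.0439
gripper_force: 30.0
```

apply_moves:
  targets:
    - {"travel": [0, 0, 0], "roll": 0, "jaw": 62}
    - {"travel": [0, 0, 0], "roll": 0, "jaw": 62}
    - {"travel": [0, 0, 0], "roll": 0, "jaw": 62}
    - {"travel": [0, 0, -10], "roll": 0, "jaw": 62}
    - {"travel": [0, 0, -30], "roll": 0, "jaw": 62}
    - {"travel": [0, 0, -35], "roll": 0, "jaw": 62}
    - {"travel": [0, 0, -40], "roll": 0, "jaw": 62}
    - {"travel": [0, 0, -40], "roll": 0, "jaw": 75}
    - {"travel": [0, 0, -40], "roll": 0, "jaw": 75}
    - {"travel": [0, 0, -15], "roll": 0, "jaw": 75}

```text
clock: 24.7
tool_pos: [0.5169, -0.0739, 0.2583]
orientation: [-179.6, -0.0, -82.0]
force: [0.4, 0.9, -0.2]
opening: 0.0743
gripper_force: 0.0
```

```bash
python3 - <<'E'
from h import *
carriers(); go(.423,.378,.25,-11.5); go(.547,.3705,.25,-6.1)
im=ctrl.snapshot("top");im2=ctrl.snapshot("side");cv2.imwrite("pics/v2.png",np.hstack([cv2.resize(im[130:290,200:350],(375,400)),cv2.resize(im2[100:300,180:380],(400,400))])[:,:,::-1])
E
```

```text
carrier [0.423  0.3773 0.038 ] tri [0.4235 0.3786 0.0314] 0.0 ang -11.5 len 55
carrier [0.5463 0.37   0.038 ] tri [0.547  0.3709 0.0324] 0.0006 ang 0.3 len 53
roll -70.5 travel [-181.9 -424.     6.7]
roll -75.9 travel [ -17.1 -445.     6.7]
```

View pics/v2.png

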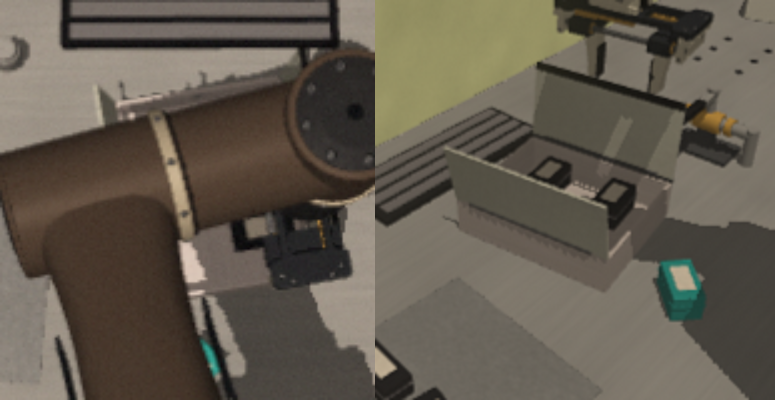

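Both short carriers lie in the case at side-crop (552,168) and (613,195), and the lever is still across. Next is the long carrier at (0.547, 0.371).

apply_moves:
  targets:
    - {"travel": [0, 0, 0], "roll": -7.6, "jaw": 75}
    - {"travel": [0, 0, 0], "roll": -7.6, "jaw": 75}
    - {"travel": [0, 0, 0], "roll": -7.6, "jaw": 75}
    - {"travel": [0, 0, 0], "roll": -7.6, "jaw": 75}
    - {"travel": [0, 0, 0], "roll": -7.6, "jaw": 75}
    - {"travel": [0, 0, 0], "roll": -7.6, "jaw": 75}
    - {"travel": [0, 0, 0], "roll": -7.6, "jaw": 75}
    - {"travel": [0, 0, 0], "roll": -7.6, "jaw": 75}
    - {"travel": [0, 0, 0], "roll": -7.6, "jaw": 75}
    - {"travel": [0, 0, 0], "roll": -7.6, "jaw": 75}

```text
clock: 25.9
tool_pos: [0.5146, -0.0739, 0.2512]
orientation: [180.0, 0.2, -5.7]
force: [-1.3, 0.6, 0.3]
opening: 0.0751
gripper_force: 0.0
```

apply_moves:
  targets:
    - {"travel": [0, -25, 0], "roll": 0, "jaw": 75}
    - {"travel": [-2, -45, 0], "roll": 0, "jaw": 75}
    - {"travel": [-2, -45, 0], "roll": 0, "jaw": 75}
    - {"travel": [-2, -45, 0], "roll": 0, "jaw": 75}
    - {"travel": [-2, -45, 0], "roll": 0, "jaw": 75}
    - {"travel": [-2, -45, 0], "roll": 0, "jaw": 75}
    - {"travel": [-2, -45, 0], "roll": 0, "jaw": 75}
    - {"travel": [-2, -45, 0], "roll": 0, "jaw": 75}
    - {"travel": [-2, -45, 0], "roll": 0, "jaw": 75}
    - {"travel": [-1, -40, 0], "roll": 0, "jaw": 75}

```text
clock: 26.9
tool_pos: [0.5422, 0.3524, 0.251]
orientation: [179.9, 0.1, -6.0]
force: [0.4, -0.6, 0.3]
opening: 0.0751
gripper_force: 0.0
```

apply_moves:
  targets:
    - {"travel": [0, -20, 0], "roll": 0, "jaw": 75}
    - {"travel": [0, 0, 0], "roll": 0, "jaw": 75}
    - {"travel": [0, 0, 0], "roll": 0, "jaw": 75}

```text
clock: 27.2
tool_pos: [0.5446, 0.3701, 0.2512]
orientation: [179.9, 0.1, -6.0]
force: [0.2, -1.1, -0.7]
opening: 0.0748
gripper_force: 0.0
```

```bash
python3 - <<'E'
from h import *
go(.547,.3705,.03,-5.5); carriers()
E
```

```text
roll -0.5 travel [  2.4  -0.6 221.2]
carrier [0.423  0.3774 0.038 ] tri [0.4234 0.3787 0.0315] 0.0 ang -11.5 len 55
```

apply_moves:
  targets:
    - {"travel": [2.5, -0.5, 20], "roll": 0, "jaw": 75}
    - {"travel": [0, 0, 35], "roll": 0, "jaw": 75}
    - {"travel": [0, 0, 35], "roll": 0, "jaw": 75}
    - {"travel": [0, 0, 35], "roll": 0, "jaw": 75}
    - {"travel": [0, 0, 35], "roll": 0, "jaw": 75}
    - {"travel": [0, 0, 30], "roll": 0, "jaw": 75}
    - {"travel": [0, 0, 16], "roll": 0, "jaw": 75}
    - {"travel": [0, 0, 8], "roll": 0, "jaw": 75}
    - {"travel": [0, 0, 6], "roll": 0, "jaw": 75}
    - {"travel": [0, 0, 0], "roll": 0, "jaw": 75}

```text
clock: 28.3
tool_pos: [0.5478, 0.3704, 0.0328]
orientation: [-180.0, -0.0, -6.0]
force: [0.9, -0.8, 0.3]
opening: 0.0749
gripper_force: 0.0
```

apply_moves:
  targets:
    - {"travel": [0, 0, 0], "roll": 0, "jaw": 26}
    - {"travel": [0, 0, 0], "roll": 0, "jaw": 26}
    - {"travel": [0, 0, 0], "roll": 0, "jaw": 26}
    - {"travel": [0, 0, 0], "roll": 0, "jaw": 26}
    - {"travel": [0, 0, 0], "roll": 0, "jaw": 26}
    - {"travel": [0, 0, 0], "roll": 0, "jaw": 26}

```text
clock: 28.9
tool_pos: [0.5476, 0.3709, 0.0328]
orientation: [-180.0, -0.0, -6.0]
force: [-0.7, -0.2, 1.7]
opening: 0.0397
gripper_force: 30.0
```

apply_moves:
  targets:
    - {"travel": [0, 0, -15], "roll": 0, "jaw": 26}
    - {"travel": [0, 0, -30], "roll": 0, "jaw": 26}
    - {"travel": [0, 0, -35], "roll": 0, "jaw": 26}
    - {"travel": [0, 0, -35], "roll": 0, "jaw": 26}
    - {"travel": [0, 0, -35], "roll": 0, "jaw": 26}
    - {"travel": [0, 0, -35], "roll": 0, "jaw": 26}
    - {"travel": [0, 0, -25], "roll": 0, "jaw": 26}
    - {"travel": [0, 0, -10], "roll": 0, "jaw": 26}
    - {"travel": [0, 0, 0], "roll": 0, "jaw": 26}

```text
clock: 29.8
tool_pos: [0.5478, 0.3711, 0.2543]
orientation: [-179.9, -0.1, -6.0]
force: [-0.4, 0.4, -2.7]
opening: 0.0396
gripper_force: 30.0
```

```bash
python3 - <<'E'
from h import *
go(*case(.058,.045),.25,-82)
E
```

```text
roll 76.0 travel [338.8 -21.4   4.3]
```

apply_moves:
  targets:
    - {"travel": [0, 0, 0], "roll": 7.6, "jaw": 26}
    - {"travel": [0, 0, 0], "roll": 7.6, "jaw": 26}
    - {"travel": [0, 0, 0], "roll": 7.6, "jaw": 26}
    - {"travel": [0, 0, 0], "roll": 7.6, "jaw": 26}
    - {"travel": [0, 0, 0], "roll": 7.6, "jaw": 26}
    - {"travel": [0, 0, 0], "roll": 7.6, "jaw": 26}
    - {"travel": [0, 0, 0], "roll": 7.6, "jaw": 26}
    - {"travel": [0, 0, 0], "roll": 7.6, "jaw": 26}
    - {"travel": [0, 0, 0], "roll": 7.6, "jaw": 26}
    - {"travel": [0, 0, 0], "roll": 7.6, "jaw": 26}

```text
clock: 30.8
tool_pos: [0.5468, 0.3702, 0.25]
orientation: [179.8, -0.1, -82.3]
force: [0.1, 0.9, -2.4]
opening: 0.0398
gripper_force: 30.0
```

apply_moves:
  targets:
    - {"travel": [20, -1, 0], "roll": 0, "jaw": 26}
    - {"travel": [35, -2, 0], "roll": 0, "jaw": 26}
    - {"travel": [40, -3, 0], "roll": 0, "jaw": 26}
    - {"travel": [40, -3, 0], "roll": 0, "jaw": 26}
    - {"travel": [40, -3, 0], "roll": 0, "jaw": 26}
    - {"travel": [40, -3, 0], "roll": 0, "jaw": 26}
    - {"travel": [40, -3, 0], "roll": 0, "jaw": 26}
    - {"travel": [40, -2, 0], "roll": 0, "jaw": 26}
    - {"travel": [30, -1, 0], "roll": 0, "jaw": 26}
    - {"travel": [14, 0, 0], "roll": 0, "jaw": 26}

```text
clock: 31.8
tool_pos: [0.6147, 0.0348, 0.2509]
orientation: [179.8, -0.0, -82.0]
force: [0.7, 0.2, -1.8]
opening: 0.0398
gripper_force: 30.0
```

apply_moves:
  targets:
    - {"travel": [0, 0, 0], "roll": 0, "jaw": 26}
    - {"travel": [0, 0, 0], "roll": 0, "jaw": 26}

```text
clock: 32.0
tool_pos: [0.6151, 0.0378, 0.2516]
orientation: [179.9, 0.0, -82.0]
force: [0.6, 0.1, -1.5]
opening: 0.0399
gripper_force: 30.0
```

```bash
python3 - <<'E'
from h import *
go(*case(.058,.045),.039,-82)
E
```

```text
roll 0.0 travel [ -0.6  -1.2 212.6]
```

apply_moves:
  targets:
    - {"travel": [-0.5, -1, 20], "roll": 0, "jaw": 26}
    - {"travel": [0, 0, 35], "roll": 0, "jaw": 26}
    - {"travel": [0, 0, 35], "roll": 0, "jaw": 26}
    - {"travel": [0, 0, 35], "roll": 0, "jaw": 26}
    - {"travel": [0, 0, 30], "roll": 0, "jaw": 26}
    - {"travel": [0, 0, 25], "roll": 0, "jaw": 26}
    - {"travel": [0, 0, 15], "roll": 0, "jaw": 26}
    - {"travel": [0, 0, 10], "roll": 0, "jaw": 26}
    - {"travel": [0, 0, 7], "roll": 0, "jaw": 26}
    - {"travel": [0, 0, 0], "roll": 0, "jaw": 26}

```text
clock: 33.0
tool_pos: [0.6162, 0.0392, 0.04]
orientation: [179.9, -0.0, -81.9]
force: [-0.5, 0.2, -1.4]
opening: 0.0399
gripper_force: 30.0
```

apply_moves:
  targets:
    - {"travel": [0, 0, 0], "roll": 0, "jaw": 58}
    - {"travel": [0, 0, 0], "roll": 0, "jaw": 58}
    - {"travel": [0, 0, 0], "roll": 0, "jaw": 58}
    - {"travel": [0, 0, -10], "roll": 0, "jaw": 58}
    - {"travel": [0, 0, -30], "roll": 0, "jaw": 58}
    - {"travel": [0, 0, -35], "roll": 0, "jaw": 58}
    - {"travel": [0, 0, -40], "roll": 0, "jaw": 58}
    - {"travel": [0, 0, -40], "roll": 0, "jaw": 75}
    - {"travel": [0, 0, -40], "roll": 0, "jaw": 75}
    - {"travel": [0, 0, -15], "roll": 0, "jaw": 75}

```text
clock: 34.0
tool_pos: [0.6181, 0.0387, 0.2569]
orientation: [-179.5, 0.0, -82.0]
force: [-0.5, -0.5, -0.5]
opening: 0.0736
gripper_force: 0.0
```

```bash
python3 - <<'E'
from h import *
carriers(); go(.423,.378,.25,-11.5)
E
```

```text
carrier [0.2863 0.3734 0.038 ] tri [0.3267 0.3915 0.1274] 0.1037 ang 63.3 len 117
carrier [0.4289 0.4891 0.038 ] tri [0.3947 0.4421 0.135 ] 0.0666 ang 89.3 len 54
carrier [0.4235 0.3773 0.038 ] tri [0.4238 0.3786 0.0311] 0.0004 ang -10.4 len 56
carrier [0.4937 0.4694 0.038 ] tri [0.4901 0.4425 0.2256] 0.055 ang 77.9 len 76
carrier [0.6716 0.5025 0.038 ] tri [ 0.6895  0.5266 -0.1177] 0.0517 ang -82.4 len 39
roll -70.5 travel [-258.5 -293.6    5.3]
```

apply_moves:
  targets:
    - {"travel": [0, 0, 0], "roll": -7.1, "jaw": 75}
    - {"travel": [0, 0, 0], "roll": -7.1, "jaw": 75}
    - {"travel": [0, 0, 0], "roll": -7.1, "jaw": 75}
    - {"travel": [0, 0, 0], "roll": -7.1, "jaw": 75}
    - {"travel": [0, 0, 0], "roll": -7.1, "jaw": 75}
    - {"travel": [0, 0, 0], "roll": -7.1, "jaw": 75}
    - {"travel": [0, 0, 0], "roll": -7.1, "jaw": 75}
    - {"travel": [0, 0, 0], "roll": -7.1, "jaw": 75}
    - {"travel": [0, 0, 0], "roll": -7.1, "jaw": 75}
    - {"travel": [0, 0, 0], "roll": -7, "jaw": 75}

```text
clock: 35.1
tool_pos: [0.616, 0.0385, 0.2501]
orientation: [180.0, 0.1, -10.8]
force: [-0.0, 0.5, 0.2]
opening: 0.0751
gripper_force: 0.0
```

apply_moves:
  targets:
    - {"travel": [-18, -20, 0], "roll": 0, "jaw": 75}
    - {"travel": [-28, -32, 0], "roll": 0, "jaw": 75}
    - {"travel": [-28, -32, 0], "roll": 0, "jaw": 75}
    - {"travel": [-28, -32, 0], "roll": 0, "jaw": 75}
    - {"travel": [-28, -32, 0], "roll": 0, "jaw": 75}
    - {"travel": [-28, -32, 0], "roll": 0, "jaw": 75}
    - {"travel": [-28, -32, 0], "roll": 0, "jaw": 75}
    - {"travel": [-28, -32, 0], "roll": 0, "jaw": 75}
    - {"travel": [-28, -32, 0], "roll": 0, "jaw": 75}
    - {"travel": [-15, -17, 0], "roll": 0, "jaw": 75}

```text
clock: 36.1
tool_pos: [0.4189, 0.3776, 0.2503]
orientation: [180.0, 0.0, -11.0]
force: [0.5, -0.9, -0.2]
opening: 0.0752
gripper_force: 0.0
```

apply_moves:
  targets:
    - {"travel": [0, 0, 0], "roll": 0, "jaw": 75}
    - {"travel": [0, 0, 0], "roll": 0, "jaw": 75}

```text
clock: 36.3
tool_pos: [0.4201, 0.3756, 0.2502]
orientation: [179.9, 0.0, -11.0]
force: [-0.2, -0.9, -0.1]
opening: 0.075
gripper_force: 0.0
```

```bash
python3 - <<'E'
from h import *
go(.423,.378,.03,-11.5)
im=ctrl.snapshot("side")
for c,r in labels(im,(145,230,292,352)): print(np.round(c,1),plane("side",[c],.032).round(4))
E
```

```text
roll 0.5 travel [  2.4  -2.9 220.2]
[167.8 346.5] [[0.4323 0.4957 0.032 ]]
[263.5 343.3] [[0.2939 0.3681 0.032 ]]
[274.9 343.4] [[0.2766 0.3535 0.032 ]]
[155.5 336.1] [[0.4692 0.4978 0.032 ]]
```

apply_moves:
  targets:
    - {"travel": [2.5, -2.5, 20], "roll": 0, "jaw": 75}
    - {"travel": [0, 0, 35], "roll": 0, "jaw": 75}
    - {"travel": [0, 0, 35], "roll": 0, "jaw": 75}
    - {"travel": [0, 0, 35], "roll": 0, "jaw": 75}
    - {"travel": [0, 0, 35], "roll": 0, "jaw": 75}
    - {"travel": [0, 0, 30], "roll": 0, "jaw": 75}
    - {"travel": [0, 0, 16], "roll": 0, "jaw": 75}
    - {"travel": [0, 0, 8], "roll": 0, "jaw": 75}
    - {"travel": [0, 0, 5], "roll": 0, "jaw": 75}
    - {"travel": [0, 0, 0], "roll": 0, "jaw": 75}

```text
clock: 37.35
tool_pos: [0.424, 0.3773, 0.0317]
orientation: [-180.0, -0.0, -11.1]
force: [0.2, -0.5, 0.9]
opening: 0.075
gripper_force: 0.0
```

apply_moves:
  targets:
    - {"travel": [0, 0, 0], "roll": 0, "jaw": 26}
    - {"travel": [0, 0, 0], "roll": 0, "jaw": 26}
    - {"travel": [0, 0, 0], "roll": 0, "jaw": 26}
    - {"travel": [0, 0, 0], "roll": 0, "jaw": 26}
    - {"travel": [0, 0, 0], "roll": 0, "jaw": 26}
    - {"travel": [0, 0, 0], "roll": 0, "jaw": 26}

```text
clock: 37.95
tool_pos: [0.4237, 0.3778, 0.0318]
orientation: [-180.0, -0.0, -11.1]
force: [-0.4, -0.3, 2.2]
opening: 0.0399
gripper_force: 30.0
```

apply_moves:
  targets:
    - {"travel": [0, 0, -15], "roll": 0, "jaw": 26}
    - {"travel": [0, 0, -30], "roll": 0, "jaw": 26}
    - {"travel": [0, 0, -35], "roll": 0, "jaw": 26}
    - {"travel": [0, 0, -35], "roll": 0, "jaw": 26}
    - {"travel": [0, 0, -35], "roll": 0, "jaw": 26}
    - {"travel": [0, 0, -35], "roll": 0, "jaw": 26}
    - {"travel": [0, 0, -25], "roll": 0, "jaw": 26}
    - {"travel": [0, 0, -10], "roll": 0, "jaw": 26}
    - {"travel": [0, 0, 0], "roll": 0, "jaw": 26}

```text
clock: 38.85
tool_pos: [0.4237, 0.3779, 0.2523]
orientation: [-179.9, -0.0, -11.1]
force: [0.3, 0.4, -2.9]
opening: 0.0397
gripper_force: 30.0
```

```bash
python3 - <<'E'
from h import *
go(*case(-.058,.045),.25,-82)
E
```

```text
roll 70.9 travel [362.8 -27.4   2.3]
```

apply_moves:
  targets:
    - {"travel": [0, 0, 0], "roll": 7.1, "jaw": 26}
    - {"travel": [0, 0, 0], "roll": 7.1, "jaw": 26}
    - {"travel": [0, 0, 0], "roll": 7.1, "jaw": 26}
    - {"travel": [0, 0, 0], "roll": 7.1, "jaw": 26}
    - {"travel": [0, 0, 0], "roll": 7.1, "jaw": 26}
    - {"travel": [0, 0, 0], "roll": 7.1, "jaw": 26}
    - {"travel": [0, 0, 0], "roll": 7.1, "jaw": 26}
    - {"travel": [0, 0, 0], "roll": 7.1, "jaw": 26}
    - {"travel": [0, 0, 0], "roll": 7.1, "jaw": 26}
    - {"travel": [0, 0, 0], "roll": 7, "jaw": 26}

```text
clock: 39.85
tool_pos: [0.4229, 0.3768, 0.2488]
orientation: [179.8, -0.2, -82.3]
force: [0.1, -0.0, -2.1]
opening: 0.04
gripper_force: 30.0
```

apply_moves:
  targets:
    - {"travel": [22, -2, 0], "roll": 0, "jaw": 26}
    - {"travel": [40, -3, 0], "roll": 0, "jaw": 26}
    - {"travel": [40, -3, 0], "roll": 0, "jaw": 26}
    - {"travel": [40, -3, 0], "roll": 0, "jaw": 26}
    - {"travel": [40, -3, 0], "roll": 0, "jaw": 26}
    - {"travel": [40, -3, 0], "roll": 0, "jaw": 26}
    - {"travel": [40, -3, 0], "roll": 0, "jaw": 26}
    - {"travel": [40, -3, 0], "roll": 0, "jaw": 26}
    - {"travel": [40, -3, 0], "roll": 0, "jaw": 26}
    - {"travel": [20, -2, 0], "roll": 0, "jaw": 26}

```text
clock: 40.85
tool_pos: [0.5006, 0.0198, 0.2497]
orientation: [179.8, -0.0, -82.0]
force: [-0.0, -0.2, -1.7]
opening: 0.0396
gripper_force: 30.0
```

apply_moves:
  targets:
    - {"travel": [0, 0, 0], "roll": 0, "jaw": 26}
    - {"travel": [0, 0, 0], "roll": 0, "jaw": 26}

```text
clock: 41.05
tool_pos: [0.5009, 0.0221, 0.25]
orientation: [179.9, -0.0, -82.1]
force: [-0.7, 0.3, -1.4]
opening: 0.0396
gripper_force: 30.0
```

```bash
python3 - <<'E'
from h import *
go(*case(-.058,.045),.039,-82)
E
```

```text
roll -0.1 travel [ -0.3  -0.4 211. ]
```

apply_moves:
  targets:
    - {"travel": [0, -0.5, 20], "roll": 0, "jaw": 26}
    - {"travel": [0, 0, 35], "roll": 0, "jaw": 26}
    - {"travel": [0, 0, 35], "roll": 0, "jaw": 26}
    - {"travel": [0, 0, 35], "roll": 0, "jaw": 26}
    - {"travel": [0, 0, 30], "roll": 0, "jaw": 26}
    - {"travel": [0, 0, 25], "roll": 0, "jaw": 26}
    - {"travel": [0, 0, 15], "roll": 0, "jaw": 26}
    - {"travel": [0, 0, 10], "roll": 0, "jaw": 26}
    - {"travel": [0, 0, 6], "roll": 0, "jaw": 26}
    - {"travel": [0, 0, 0], "roll": 0, "jaw": 26}

```text
clock: 42.05
tool_pos: [0.502, 0.0234, 0.0401]
orientation: [179.9, -0.0, -82.0]
force: [-0.0, -0.5, -1.6]
opening: 0.0402
gripper_force: 30.0
```

apply_moves:
  targets:
    - {"travel": [0, 0, 0], "roll": 0, "jaw": 58}
    - {"travel": [0, 0, 0], "roll": 0, "jaw": 58}
    - {"travel": [0, 0, 0], "roll": 0, "jaw": 58}
    - {"travel": [0, 0, -10], "roll": 0, "jaw": 58}
    - {"travel": [0, 0, -30], "roll": 0, "jaw": 58}
    - {"travel": [0, 0, -35], "roll": 0, "jaw": 58}
    - {"travel": [0, 0, -40], "roll": 0, "jaw": 58}
    - {"travel": [0, 0, -40], "roll": 0, "jaw": 10}
    - {"travel": [0, 0, -40], "roll": 0, "jaw": 10}
    - {"travel": [0, 0, -15], "roll": 0, "jaw": 10}

```text
clock: 43.05
tool_pos: [0.5037, 0.0232, 0.2562]
orientation: [-179.6, 0.1, -82.0]
force: [0.1, 0.1, -0.3]
opening: 0.0392
gripper_force: 0.0
```

```bash
python3 - <<'E'
from h import *
im=ctrl.snapshot("top");im2=ctrl.snapshot("side");cv2.imwrite("pics/v3.png",np.hstack([cv2.resize(im[130:290,130:350],(395,400)),cv2.resize(im2[100:350,130:380],(400,400))])[:,:,::-1])
go(*case(0,.175),.25,-82);
E
```

```text
roll 0.0 travel [-129.4  -55.7    4.7]
```

View pics/v3.png

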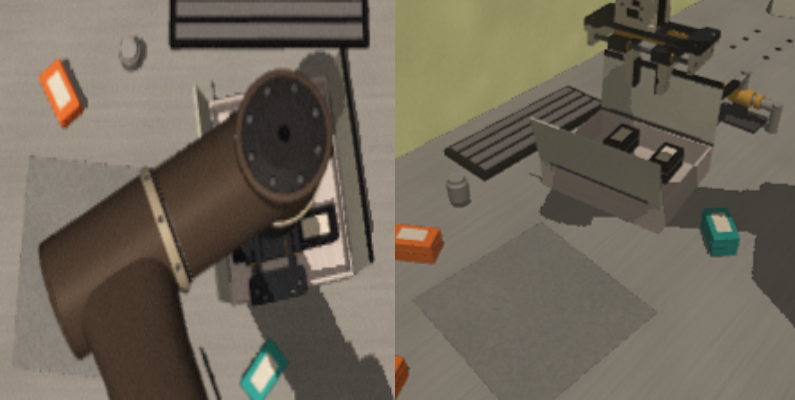

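The mat is empty: short carriers show at side-crop (622,137) and (665,155), the long ones sit hidden behind the near flap where I released them. Now the shorter flap, pushed from outside with closed fingers.

apply_moves:
  targets:
    - {"travel": [-20, -10, 0], "roll": 0, "jaw": 10}
    - {"travel": [-30, -15, 0], "roll": 0, "jaw": 10}
    - {"travel": [-30, -15, 0], "roll": 0, "jaw": 10}
    - {"travel": [-30, -10, 0], "roll": 0, "jaw": 10}
    - {"travel": [-19, -6, 0], "roll": 0, "jaw": 10}
    - {"travel": [0, 0, 0], "roll": 0, "jaw": 10}
    - {"travel": [0, 0, 0], "roll": 0, "jaw": 10}

```text
clock: 43.85
tool_pos: [0.5393, 0.1586, 0.2501]
orientation: [179.9, -0.0, -82.0]
force: [-0.2, -0.1, -0.4]
opening: 0.0104
gripper_force: 0.0
```

```bash
python3 - <<'E'
from h import *
go(*case(0,.175),.1575,-82); go(*case(0,.150),.1575,-82)
E
```

```text
roll 0.0 travel [-0.5 -1.5 92.6]
roll 0.0 travel [24.5 -1.5 92.6]
```

apply_moves:
  targets:
    - {"travel": [0, -1, 20], "roll": 0, "jaw": 10}
    - {"travel": [0, 0, 30], "roll": 0, "jaw": 10}
    - {"travel": [0, 0, 28], "roll": 0, "jaw": 10}
    - {"travel": [0, 0, 14.5], "roll": 0, "jaw": 10}
    - {"travel": [15, 0, 0], "roll": 0, "jaw": 10}
    - {"travel": [15, 0, 0], "roll": 0, "jaw": 10}
    - {"travel": [15, 0, 0], "roll": 0, "jaw": 10}
    - {"travel": [13, 0, -1.5], "roll": 0, "jaw": 10}
    - {"travel": [13, 0, 1], "roll": 0, "jaw": 10}
    - {"travel": [12.8, 0, 2.8], "roll": 0, "jaw": 10}

```text
clock: 44.85
tool_pos: [0.5529, 0.0747, 0.1564]
orientation: [-179.9, 0.0, -82.0]
force: [-0.3, 1.4, 0.6]
opening: 0.0101
gripper_force: 0.9
```

```bash
python3 - <<'E'
from h import *
o=ctrl.get_obs();print(o["force"],o["tool_pos"],case(0,.0912));go(*case(0,.0912),.1552,-82)
im=ctrl.snapshot("top");im2=ctrl.snapshot("side");cv2.imwrite("pics/v4.png",np.hstack([cv2.resize(im[130:290,130:350],(395,400)),cv2.resize(im2[60:260,180:380],(400,400))])[:,:,::-1])
E
```

```text
[-0.26983095  1.39167567  0.59421896] [0.55286034 0.07471122 0.15640837] (np.float64(0.552307413192442), np.float64(0.07631244786923122))
roll -0.0 travel [-1.7  0.3  1.2]
```

View pics/v4.png

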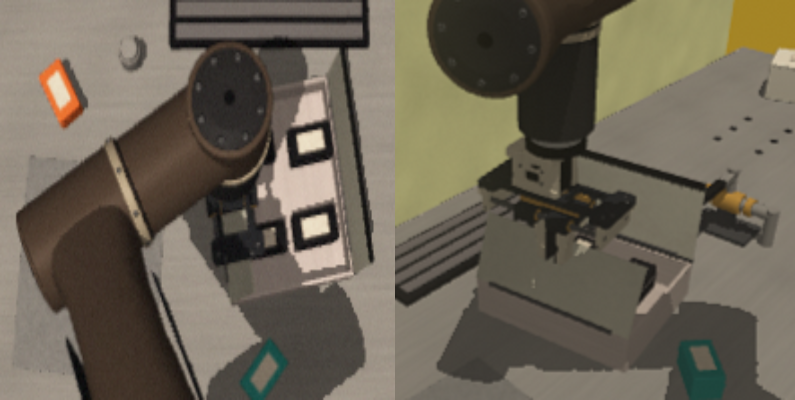

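The flap is past vertical under the fingers (side-crop ~(560,260)), and the carriers lie apart in the case at (310,143) and (315,226). I continue the arc.

apply_moves:
  targets:
    - {"travel": [12, 0, 5.2], "roll": 0, "jaw": 10}
    - {"travel": [10.9, 0, 7.3], "roll": 0, "jaw": 10}
    - {"travel": [9.5, 0, 9], "roll": 0, "jaw": 10}
    - {"travel": [7.8, 0, 10.5], "roll": 0, "jaw": 10}
    - {"travel": [5.8, 0, 11.7], "roll": 0, "jaw": 10}
    - {"travel": [3.7, 0, 11], "roll": 0, "jaw": 10}
    - {"travel": [1.5, 0, 9], "roll": 0, "jaw": 10}
    - {"travel": [0, 0, 3], "roll": 0, "jaw": 10}
    - {"travel": [0, 0, 0], "roll": 0, "jaw": 10}

```text
clock: 45.85
tool_pos: [0.5589, 0.025, 0.0882]
orientation: [179.9, -0.0, -82.0]
force: [0.6, -0.1, -0.1]
opening: 0.0103
gripper_force: 0.0
```

apply_moves:
  targets:
    - {"travel": [0, 0, 2], "roll": 0, "jaw": 10}
    - {"travel": [0, 0, 2], "roll": 0, "jaw": 10}
    - {"travel": [0, 0, 0], "roll": 0, "jaw": 10}

```text
clock: 46.15
tool_pos: [0.5596, 0.0253, 0.0862]
orientation: [-180.0, -0.0, -82.0]
force: [-3.3, -0.3, 8.9]
opening: 0.01
gripper_force: 4.4
```

apply_moves:
  targets:
    - {"travel": [0, 0, 2], "roll": 0, "jaw": 10}
    - {"travel": [0, 0, 1], "roll": 0, "jaw": 10}
    - {"travel": [0, 0, 0], "roll": 0, "jaw": 10}

```text
clock: 46.45
tool_pos: [0.5597, 0.0253, 0.0858]
orientation: [-179.9, -0.0, -81.9]
force: [-13.4, 1.4, 33.1]
opening: 0.0101
gripper_force: 16.6
```

apply_moves:
  targets:
    - {"travel": [0, 0, -15], "roll": 0, "jaw": 10}
    - {"travel": [0, 0, -30], "roll": 0, "jaw": 10}
    - {"travel": [0, 0, -40], "roll": 0, "jaw": 10}
    - {"travel": [0, 0, -40], "roll": 0, "jaw": 10}
    - {"travel": [0, 0, -40], "roll": 0, "jaw": 10}
    - {"travel": [0, 0, -15], "roll": 0, "jaw": 10}
    - {"travel": [0, 0, 0], "roll": 0, "jaw": 10}
    - {"travel": [0, 0, 0], "roll": 0, "jaw": 10}

```text
clock: 47.25
tool_pos: [0.5592, 0.0253, 0.262]
orientation: [-180.0, 0.0, -82.0]
force: [-1.0, 0.7, -0.2]
opening: 0.0098
gripper_force: 0.0
```

```bash
python3 - <<'E'
from h import *
go(*case(-.0,-.19),.265,-82);print(case(0,-.19),ctrl.get_obs()["joint_pos"].round(1))
E
```

```text
roll 0.0 travel [ 2.297e+02 -2.000e-01 -3.000e+00]
(np.float64(0.5914428891824124), np.float64(-0.20215093306089837)) [ 22.6   9.2 -12.9  -0.  -67.9 -14.6]
```

apply_moves:
  targets:
    - {"travel": [25, 0, 0], "roll": 0, "jaw": 10}
    - {"travel": [40, 0, 0], "roll": 0, "jaw": 10}
    - {"travel": [40, 0, 0], "roll": 0, "jaw": 10}
    - {"travel": [40, 0, 0], "roll": 0, "jaw": 10}
    - {"travel": [40, 0, 0], "roll": 0, "jaw": 10}
    - {"travel": [25, 0, 0], "roll": 0, "jaw": 10}
    - {"travel": [5, 0, 0], "roll": 0, "jaw": 10}
    - {"travel": [0, 0, 0], "roll": 0, "jaw": 10}
    - {"travel": [0, 0, 0], "roll": 0, "jaw": 10}

```text
clock: 48.15
tool_pos: [0.5891, -0.1871, 0.2611]
orientation: [179.9, 0.0, -82.0]
force: [-0.3, 0.2, -0.2]
opening: 0.0102
gripper_force: 0.0
```

```bash
python3 - <<'E'
from h import *
go(*case(0,-.175),.1724,-82)
im=ctrl.snapshot("top");im2=ctrl.snapshot("side");cv2.imwrite("pics/v5.png",np.hstack([cv2.resize(im[130:290,230:450],(395,400)),cv2.resize(im2[60:260,180:380],(400,400))])[:,:,::-1])
E
```

```text
roll 0.0 travel [ 0.2 -0.2 88.7]
```

View pics/v5.png

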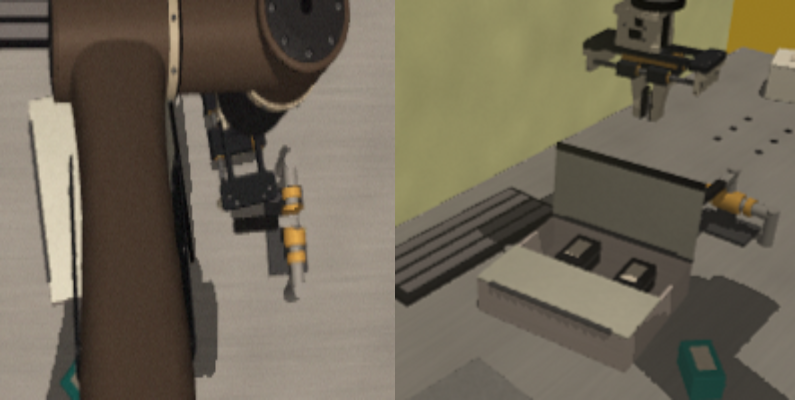

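The inner flap lies flat (side-crop (575,290)), the outer one stands, and the lever is square across at top-crop (260,222). Now the outer flap.

apply_moves:
  targets:
    - {"travel": [0, 0, 20], "roll": 0, "jaw": 10}
    - {"travel": [0, 0, 30], "roll": 0, "jaw": 10}
    - {"travel": [0, 0, 28], "roll": 0, "jaw": 10}
    - {"travel": [0, 0, 10], "roll": 0, "jaw": 10}
    - {"travel": [-15, 0, 0], "roll": 0, "jaw": 10}
    - {"travel": [-15, 0, 0], "roll": 0, "jaw": 10}
    - {"travel": [-13, 0, 0], "roll": 0, "jaw": 10}
    - {"travel": [-14.8, 0, -1.6], "roll": 0, "jaw": 10}
    - {"travel": [-14.8, 0, 1], "roll": 0, "jaw": 10}
    - {"travel": [-14.4, 0, 3.4], "roll": 0, "jaw": 10}

```text
clock: 49.25
tool_pos: [0.5778, -0.1003, 0.1723]
orientation: [-179.9, -0.0, -82.0]
force: [0.3, -0.8, 0.9]
opening: 0.0097
gripper_force: 0.8
```

apply_moves:
  targets:
    - {"travel": [-13.6, 0, 6], "roll": 0, "jaw": 10}
    - {"travel": [-12.3, 0, 8.2], "roll": 0, "jaw": 10}
    - {"travel": [-10.7, 0, 10.2], "roll": 0, "jaw": 10}
    - {"travel": [-8.8, 0, 12], "roll": 0, "jaw": 10}
    - {"travel": [-6.6, 0, 13.2], "roll": 0, "jaw": 10}
    - {"travel": [-4.2, 0, 12], "roll": 0, "jaw": 10}
    - {"travel": [-1.6, 0, 10], "roll": 0, "jaw": 10}
    - {"travel": [0, 0, 3], "roll": 0, "jaw": 10}
    - {"travel": [0, 0, 0], "roll": 0, "jaw": 10}

```text
clock: 50.15
tool_pos: [0.5688, -0.0447, 0.0958]
orientation: [179.9, -0.0, -82.0]
force: [-1.0, -1.0, -0.1]
opening: 0.0101
gripper_force: 0.0
```

Tip is at z = 0.074; the flat height is 0.069, so I press further.

apply_moves:
  targets:
    - {"travel": [0, 0, 3], "roll": 0, "jaw": 10}
    - {"travel": [0, 0, 3], "roll": 0, "jaw": 10}
    - {"travel": [0, 0, 1], "roll": 0, "jaw": 10}
    - {"travel": [0, 0, 0], "roll": 0, "jaw": 10}

```text
clock: 50.55
tool_pos: [0.5697, -0.0445, 0.0912]
orientation: [-179.9, -0.0, -82.0]
force: [-4.6, 1.7, 11.3]
opening: 0.0103
gripper_force: 5.8
```

apply_moves:
  targets:
    - {"travel": [0, 0, 2], "roll": 0, "jaw": 10}
    - {"travel": [0, 0, 0], "roll": 0, "jaw": 10}
    - {"travel": [0, 0, 0], "roll": 0, "jaw": 10}

```text
clock: 50.85
tool_pos: [0.5698, -0.0446, 0.091]
orientation: [-179.9, -0.0, -82.0]
force: [-9.8, 2.2, 27.8]
opening: 0.0099
gripper_force: 13.6
```

apply_moves:
  targets:
    - {"travel": [0, 0, -15], "roll": 0, "jaw": 50}
    - {"travel": [0, 0, -30], "roll": 0, "jaw": 50}
    - {"travel": [0, 0, -40], "roll": 0, "jaw": 50}
    - {"travel": [0, 0, -40], "roll": 0, "jaw": 50}
    - {"travel": [0, 0, -30], "roll": 0, "jaw": 50}
    - {"travel": [0, 0, -10], "roll": 0, "jaw": 50}
    - {"travel": [0, 0, 0], "roll": 5, "jaw": 50}
    - {"travel": [0, 0, 0], "roll": 0, "jaw": 50}

```text
clock: 51.65
tool_pos: [0.5691, -0.0445, 0.2527]
orientation: [-180.0, 0.0, -87.1]
force: [-0.9, -0.3, -0.1]
opening: 0.0501
gripper_force: 0.0
```

```bash
python3 - <<'E'
from h import *
go(.503,-.257,.2495,-87)
E
```

```text
roll -0.1 travel [208.8  77.1   3.2]
```

apply_moves:
  targets:
    - {"travel": [20, 8, 0], "roll": 0, "jaw": 50}
    - {"travel": [35, 13, 0], "roll": 0, "jaw": 50}
    - {"travel": [35, 13, 0], "roll": 0, "jaw": 50}
    - {"travel": [35, 13, 0], "roll": 0, "jaw": 50}
    - {"travel": [35, 13, 0], "roll": 0, "jaw": 50}
    - {"travel": [30, 11, 0], "roll": 0, "jaw": 50}
    - {"travel": [19, 6, 0], "roll": 0, "jaw": 50}
    - {"travel": [0, 0, 0], "roll": 0, "jaw": 50}
    - {"travel": [0, 0, 0], "roll": 0, "jaw": 50}

```text
clock: 52.55
tool_pos: [0.5029, -0.2574, 0.2518]
orientation: [179.9, 0.0, -87.0]
force: [-0.4, 0.2, -0.7]
opening: 0.0495
gripper_force: 0.0
```

```bash
python3 - <<'E'
from h import *
go(.503,-.257,.113,-87)
im=ctrl.snapshot("top");im2=ctrl.snapshot("side");cv2.imwrite("pics/v6.png",np.hstack([cv2.resize(im[130:290,230:450],(395,400)),cv2.resize(im2[60:260,180:380],(400,400))])[:,:,::-1])
E
```

```text
roll 0.0 travel [-4.000e-01 -1.000e-01  1.388e+02]
```

View pics/v6.png

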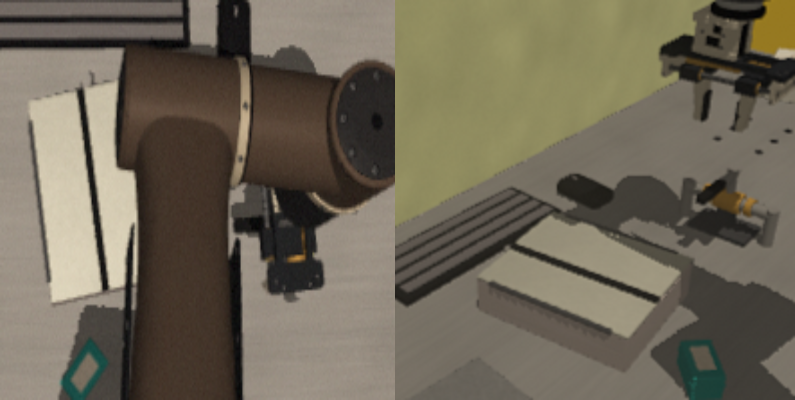

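Both flaps are flat with the rubber strip over the inner one, and the lever is across at side-crop (712,190). I descend over it and sweep it back.

apply_moves:
  targets:
    - {"travel": [0, 0, 25], "roll": 0, "jaw": 50}
    - {"travel": [0, 0, 30], "roll": 0, "jaw": 50}
    - {"travel": [0, 0, 30], "roll": 0, "jaw": 50}
    - {"travel": [0, 0, 25], "roll": 0, "jaw": 50}
    - {"travel": [0, 0, 17], "roll": 0, "jaw": 50}
    - {"travel": [0, 0, 11], "roll": 0, "jaw": 50}
    - {"travel": [0, 0, 0], "roll": 0, "jaw": 28}
    - {"travel": [0, 0, 0], "roll": 0, "jaw": 28}
    - {"travel": [0, 0, 0], "roll": 0, "jaw": 28}
    - {"travel": [0, 0, 0], "roll": 0, "jaw": 28}

```text
clock: 53.65
tool_pos: [0.504, -0.2572, 0.1157]
orientation: [-179.9, -0.0, -87.0]
force: [-0.4, 0.8, 0.3]
opening: 0.0291
gripper_force: 0.0
```

apply_moves:
  targets:
    - {"travel": [0.9, -12.3, 0], "roll": 8, "jaw": 28}
    - {"travel": [0.9, -12.3, 0], "roll": 8, "jaw": 28}
    - {"travel": [0.9, -12.3, 0], "roll": 8, "jaw": 28}
    - {"travel": [0.9, -12.3, 0], "roll": 8, "jaw": 28}
    - {"travel": [0.9, -12.3, 0], "roll": 8, "jaw": 28}
    - {"travel": [0.9, -12.3, 0], "roll": 8, "jaw": 28}
    - {"travel": [0, 0, 0], "roll": 0, "jaw": 28}

```text
clock: 54.35
tool_pos: [0.5712, -0.2839, 0.1149]
orientation: [-180.0, 0.0, -135.1]
force: [0.3, 0.5, -0.1]
opening: 0.0278
gripper_force: 0.0
```

```bash
python3 - <<'E'
from h import *
o=ctrl.get_obs();d=o["tool_pos"][:2]-[.508,-.344];print(o["orientation"],np.hypot(*d),np.degrees(np.arctan2(d[1],d[0])),o["force"])
E
```

```text
[-1.79960247e+02  1.18905150e-02 -1.35141466e+02] 0.08723424366995225 43.58482980846399 [ 0.2709405   0.51630538 -0.12669788]
```

apply_moves:
  targets:
    - {"travel": [0.9, -12.3, 0], "roll": 8, "jaw": 28}
    - {"travel": [0.9, -12.3, 0], "roll": 8, "jaw": 28}
    - {"travel": [0.9, -12.3, 0], "roll": 8, "jaw": 28}
    - {"travel": [0.9, -12.3, 0], "roll": 8, "jaw": 28}
    - {"travel": [0.9, -12.3, 0], "roll": 8, "jaw": 28}
    - {"travel": [0, -3, 0], "roll": 0, "jaw": 28}
    - {"travel": [0, -3, 0], "roll": 0, "jaw": 28}
    - {"travel": [0, 0, 0], "roll": 0, "jaw": 28}

```text
clock: 55.15
tool_pos: [0.5964, -0.3438, 0.1149]
orientation: [-180.0, 0.0, -174.7]
force: [0.0, 0.3, 0.2]
opening: 0.0279
gripper_force: 0.0
```

apply_moves:
  targets:
    - {"travel": [0, -2, 0], "roll": 0, "jaw": 28}
    - {"travel": [0, -2, 0], "roll": 0, "jaw": 28}
    - {"travel": [0, 0, 0], "roll": 0, "jaw": 28}

```text
clock: 55.45
tool_pos: [0.5968, -0.3475, 0.1149]
orientation: [180.0, 0.0, -174.9]
force: [-0.2, 3.9, 1.7]
opening: 0.0281
gripper_force: 2.0
```

apply_moves:
  targets:
    - {"travel": [0, -2, 0], "roll": 0, "jaw": 28}
    - {"travel": [0, -2, 0], "roll": 0, "jaw": 28}
    - {"travel": [0, 0, 0], "roll": 0, "jaw": 28}

```text
clock: 55.75
tool_pos: [0.5968, -0.3482, 0.1147]
orientation: [179.7, -0.0, -175.0]
force: [-0.5, 20.0, 7.7]
opening: 0.0284
gripper_force: 10.1
```

apply_moves:
  targets:
    - {"travel": [0, -2, 0], "roll": 0, "jaw": 28}
    - {"travel": [0, -1, 0], "roll": 0, "jaw": 28}
    - {"travel": [0, 0, 0], "roll": 0, "jaw": 28}

```text
clock: 56.05
tool_pos: [0.5968, -0.3486, 0.1145]
orientation: [179.6, -0.1, -174.9]
force: [-2.5, 32.0, 12.7]
opening: 0.0283
gripper_force: 16.0
```

Firm stop reached. I back off to the centre and lift clear, moving aside for a look.

apply_moves:
  targets:
    - {"travel": [0, 8, 0], "roll": 0, "jaw": 28}
    - {"travel": [0, 5, 0], "roll": 0, "jaw": 50}
    - {"travel": [0, 0, 0], "roll": 0, "jaw": 50}
    - {"travel": [0, 0, 0], "roll": 0, "jaw": 50}
    - {"travel": [0, 0, -20], "roll": 0, "jaw": 50}
    - {"travel": [0, 0, -35], "roll": 0, "jaw": 50}
    - {"travel": [0, 0, -40], "roll": 0, "jaw": 50}
    - {"travel": [0, 0, -40], "roll": 0, "jaw": 50}
    - {"travel": [0, 0, -15], "roll": 0, "jaw": 50}
    - {"travel": [0, 0, 0], "roll": 0, "jaw": 50}

```text
clock: 57.05
tool_pos: [0.5971, -0.3435, 0.2683]
orientation: [-179.8, 0.3, -175.0]
force: [-0.7, 0.5, -0.1]
opening: 0.0501
gripper_force: 0.0
```

apply_moves:
  targets:
    - {"travel": [15, -20, 0], "roll": 0, "jaw": 50}
    - {"travel": [25, -35, 0], "roll": 0, "jaw": 50}
    - {"travel": [25, -35, 0], "roll": 0, "jaw": 50}
    - {"travel": [25, -35, 0], "roll": 0, "jaw": 50}
    - {"travel": [25, -35, 0], "roll": 0, "jaw": 50}
    - {"travel": [25, -35, 0], "roll": 0, "jaw": 50}
    - {"travel": [15, -20, 0], "roll": 0, "jaw": 50}
    - {"travel": [0, 0, 0], "roll": 0, "jaw": 50}
    - {"travel": [0, 0, 0], "roll": 0, "jaw": 50}

```text
clock: 57.95
tool_pos: [0.4594, -0.5703, 0.2629]
orientation: [179.9, -0.1, -175.1]
force: [0.2, 0.7, 0.3]
opening: 0.0499
gripper_force: 0.0
```

```bash
python3 - <<'E'
from h import *
im=ctrl.snapshot("top");im2=ctrl.snapshot("side");cv2.imwrite("pics/v7.png",np.hstack([cv2.resize(im[100:290,200:420],(395,400)),cv2.resize(im2[90:250,200:380],(400,400))])[:,:,::-1])
E
```

```text
(no output)
```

View pics/v7.png

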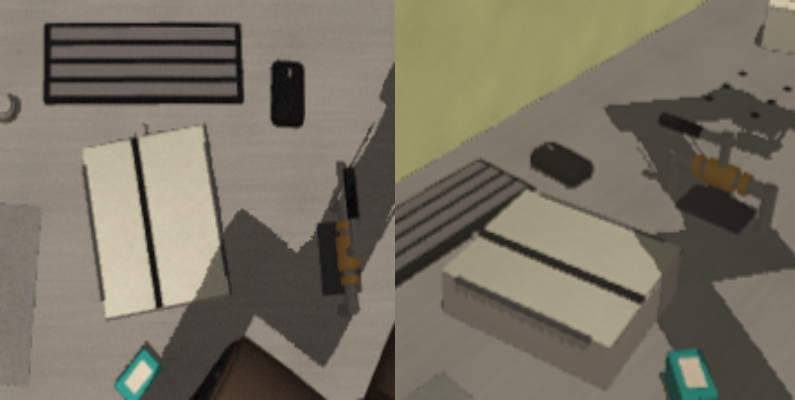

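The case is closed (strip at top-crop (145,225)), the lever is in line with the pipe ((350,190)), and the bystanders are unmoved.

```bash
python3 -c "
from plant import ctrl
print(ctrl.close_job())"
```

```text
the job is handed in; nothing more can be done
None
```

I handed the job in at about 58 s: valve shut, all four carriers put in the case, the shorter flap then the longer one folded flat, and the lever turned back in line with the pipe; the hand-in returned no verdict.

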